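# Potatoes into the pan and onto the heat

## Robot

A 7-joint arm with a two-finger parallel gripper is mounted at the origin on the work surface. World frame = base frame: x ahead of the robot, y to its left, z up, the work surface at z = 0. Lengths are in m, angles in rad, forces in N, time in s.
With the tool pointing down it reaches from about 0.35 to 0.9 m from the base axis. Payload 8.1 kg.
Tool frame: the origin (TCP) lies between the finger pads; the fingertips stand ahead of it and the grasp point (between the pads) is the TCP (arm.nose_length is the z of the fingertips in the tool frame, in m); z points along the fingers, y is the line along which they close (so a half turn about z gives the same grasp; the last joint's range is limited). The gripper opens to 92 mm and grips with 3 to 60 N. Pads are 19 mm wide; open, the fingers measure 130 mm over their backs; the gripper's body (75 mm by 190 mm) begins 47 mm behind the grasp point.
Start: joints at [-1.35, 0.434, 0.025, 1.573, -0.012, 1.134, -0.075], TCP at [0.199, 0.593, 0.216] pointing down, gripper open.
Joint ranges: [-2.62, 2.62], [-0.44, 2.09], [-1.27, 1.32], [0.08, 2.57], [-1.32, 4.46], [0.12, 2], [-2.74, 2.74]. Speed limits (rad/s): [2.22, 2.22, 3.01, 3.01, 3.14, 3.14, 3.14].

## Interface

Orientations are given as a rotation vector (axis times angle).
In Python, from cell import sensors, optics, arm gives the robot as it stands.
- The arm moves only by the tool arm_command, never from a script. Its argument "deltas" is one flat list of numbers, 7 for each row, row after row: the turn, a rotation vector about the world's x, y, z as a fraction of full scale, then the shift along the world's x, y, z as a fraction of full scale, then the finger opening in mm, from 0 to 91.8. In form: [wx, wy, wz, dx, dy, dz, fingers, wx, wy, wz, dx, dy, dz, fingers, ...]. A call has 1 to 20 rows; each row is the pose to reach, as a shift and turn from the pose commanded when the call began; what a row does not reach only later rows make up. Full scale, the value 1, is 1 m for a shift and 90 degrees for a turn. A row lasts 1/10 s, in which the tool goes at most 50 mm and 8.59 degrees, less where a joint would pass 70% of its speed; a pose out of reach is approached as far as the arm can. A call with a number of a shift or a turn outside -1 to 1 is refused whole. A call with a gripper value outside its range is refused whole. The fingers move at their own pace and stop on an object; "force" is the grip in N (left out, the last holds). Time passes only in rows, so rows that repeat a pose let the fingers close. It gives the time, the measured TCP pose, the force, the opening and the grip force at its end, in the units of the state.
- sensors.observe(): the state, without advancing time (a new reading comes with each control period).
- optics.get_image(name): name is "side" or "top" or "wrist"; returns the picture (480x640x3 uint8, blue, green, red); there is no depth.
- optics.calibration(name): a dict with "camera_matrix" (3x3 intrinsics, pixels), "rvec" (rotation vector, rad) and "tvec" (3), from world to camera coordinates, as OpenCV has them. Camera axes: x right, y down, z forward; pixel columns grow to the right and rows downward; lengths in m; the calibration is good to about 2 mm. The wrist camera is an equidistant fisheye: a pixel r from the principal point sees the ray r / f radians off the axis. A picture is of the moment at which its call begins: read the wrist's pose just before it. calibration takes no time and is no camera call; for the wrist camera it gives the pose at the moment of the call.
- arm.sign_off(): hands the job in; it is judged then, once.
The state is a dict: "clock": time; "joints": joint angles; "dq": joint speeds; "joint_efforts": joint torques, N m; "position": TCP position; "ee_rot": TCP orientation; "force": force on the tool from outside, world axes, zero at the start; "ft_torque": the same for the moment, N m; "width": opening from 0.0 (shut) to 1.0 (fully open); "gripper_force": force on a finger pad.
Only numpy, scipy, OpenCV 4.12 (cv2) and the standard library are available. Lean on these libraries where they do the work, as an engineer would, in place of code of your own. Each camera call takes 0.05 s, during which the arm holds its last target. There are 200 camera calls.

## Task

Get the potatoes cooking: put every stray potato from the shelf top onto the aluminium tray with the one already there, then lift the loaded tray and tip all the potatoes out of it into the steel pan, and put the empty tray back flat on its cork mat. Once all the potatoes are in, slide the pan along the hob, never lifting or tilting it, from the grey ring until it sits centred on the red ring, and only then turn the inner knob clockwise until its white line points at the red dot, without moving the outer ring of the knob. Leave the jar, the pepper mill and the egg cups where they stand.

Things in the scene. Friction and masses are not known exactly. Their poses are not given: they have to be found in the camera images.
- tray: Slippery aluminium scoop tray, 220 mm long (own x) x 160 wide, 0.3 kg; origin under its centre, z up. Floor 4 mm thick, flat from x = -65 to +106 mm; at -x (the mouth) no wall, the floor ramps up 11 mm over the last 45 mm. Side walls (inner faces y = +-76 mm) and rear wall at +x 37 mm high. A handle bar crosses it (tray_grip). Potatoes slide out over the mouth at 25 to 35 degrees of tilt.
- tray_grip (a point): Middle of the tray's handle bar, at own (30, 0, 85) mm of the tray and with the tray's axes. The bar runs along the tray's y, 150 mm clear between the posts; it is 14 mm thick along x and 16 mm high, with 73 mm free between its underside and the tray floor.
- tray_lip (a point): Middle of the upper edge of the tray's mouth, at own (-110, 0, 15) mm of the tray.
- mat: Fixed cork mat, 250 x 190 x 3 mm, long side along its own x; origin under its centre. The tray starts on it and must end on it.
- potato1: a tan rigid potato, 64 mm long (own x) x 44 wide x 42 high, slippery, 85 g; origin at the middle of its underside as it first lies, z up. Starts in the tray.
- stray1: a tan rigid potato, 64 mm long (own x) x 44 wide x 42 high, slippery, 85 g; origin at the middle of its underside as it first lies, z up. Starts astray on the shelf top (z = 0), roughly lengthwise along x; may be absent.
- stray2: a tan rigid potato, 64 mm long (own x) x 44 wide x 42 high, slippery, 85 g; origin at the middle of its underside as it first lies, z up. Starts astray on the shelf top (z = 0), roughly lengthwise along x; may be absent.
- stray3: a tan rigid potato, 64 mm long (own x) x 44 wide x 42 high, slippery, 85 g; origin at the middle of its underside as it first lies, z up. Starts astray on the shelf top (z = 0), roughly lengthwise along x; may be absent.
- stray4: a tan rigid potato, 64 mm long (own x) x 44 wide x 42 high, slippery, 85 g; origin at the middle of its underside as it first lies, z up. Starts astray on the shelf top (z = 0), roughly lengthwise along x; may be absent.
- pan: Round stainless pan, 200 mm across, 80 mm high, wall 4 mm, floor 5 mm, 0.8 kg empty; loose, stands on the hob; origin under its centre. Two black lugs stick out at its own +y and -y. It slides on the hob with friction about 0.3.
- pan_lug_left (a point): Centre of the lug at the pan's own +y side, at (0, 120, 60) mm in the pan's frame. Each lug is a flat-sided bar pointing outward along y, 24 mm wide along the pan's x, 14 mm high, sticking out 40 mm from the wall; pinch it from above across its width.
- pan_lug_right (a point): The same for the lug at the pan's own -y side, at (0, -120, 60) mm.
- hob: Fixed white hob with a dark glass top, 300 (own x) x 460 (y) x 30 mm high; origin under its centre. Top at z = 30 mm. A grey ring (start) and a red ring (cooking), each 208 mm across, are printed 210 mm apart along its y; the knob is at its near edge, before the grey ring.
- start_zone (a point): Centre of the grey printed ring, on the hob's top, where the pan starts.
- cook_zone (a point): Centre of the red printed ring, on the hob's top, where the pan must end centred.
- inner (a joint): Angle (rad) of the inner knob, growing clockwise seen from above; stops at 0 and 2.6. It is 0 with the white line pointing along the hob's +x (at a black dot) and 1.4 with the line at the red dot. Light friction, stays where it is left.
- inner_grip (a point): On the inner knob's axis, 73 mm above the shelf top. The black grip is a bar 42 mm long (along this point's x, the way the white line points) x 14 mm wide x 34 mm high, its top at 82 mm.
- red_dot (a point): The red dot printed on the hob, 47 mm from the knob's axis.
- outer (a joint): Angle (rad) of the outer ring of the knob, growing clockwise; leave it as found. It is a grey disc 66 mm across round the inner knob, its top 44 mm above the shelf top, with a white mark.
- outer_mark (a point): The white mark on the outer ring, 30 mm from its axis.
- jar: Bystander: glass storage jar, 90 mm across, 135 mm high; origin under its centre.
- mill: Bystander: dark wooden pepper mill, 56 mm across, 165 mm high; origin under its centre.
- eggcup1: Bystander: ash egg cup, 50 mm across, 65 mm high; origin under its centre.
- eggcup2: Bystander: ash egg cup like the other.
Mind the look-alikes: they are no part of the job. Leave any blue or purple look-alike of the potato1 alone. What is shaped like the stray1 but green or purple is not meant.

How it is judged:
By the outcome, as a careful person would: the job done as asked, in the order asked, and still so for the second after the job is handed in, with the robot touching nothing.
Of stray1, stray2, stray3, stray4 only 2 to 4 are there at a start; the rules pass over those that are not, and their reading is None.
At some moment in a run one of tray, stray1, stray2, stray3, stray4 may be knocked a few centimetres aside while the robot is not near it.
It also fails if it takes over 200 s, if anything falls off the work surface, if the arm or the gripper's body presses on something with over 40 N, if the wrist force passes 120 N, or if a joint passes its speed limit or range.

## Working session

There is one attempt and no reset: what is moved stays moved. The work goes in short steps, Python scripts to look and compute and a tool call to move; the robot and the scene stay as the last step left them, time stands still between calls to the robot, and variables do not carry over. Pictures are saved under pics/ and viewed, at most 14 in all, crops included, and the job is handed in when it is done.

Besides the shell and the picture viewer there is one more tool, called as name(argument=value, ...) on one line, values as JSON. arm_command: Moves the arm, as the interface text tells. Its arguments: {"type":"object","properties":{"deltas":{"type":"array","items":{"type":"number"}},"force":{"type":"number"}},"required":["deltas"]}

```bash
mkdir -p pics; cat > h.py <<'E'
import cv2, numpy as np
from scipy.spatial.transform import Rotation as R
from cell import sensors, optics, arm
def snap(n,f):
    c=optics.calibration(n); im=optics.get_image(n); cv2.imwrite('pics/'+f+'.png',im); np.savez('pics/'+f+'.npz',K=c['camera_matrix'],r=c['rvec'],t=c['tvec']); return im
def ray(f,u,v,fish=False):
    c=np.load('pics/'+f+'.npz'); K=c['K']; M=cv2.Rodrigues(c['r'])[0]; t=c['t'].ravel()
    x=(u-K[0,2])/K[0,0]; y=(v-K[1,2])/K[1,1]
    if fish:
        r=np.hypot(x,y)+1e-9; d=np.array([x/r*np.sin(r),y/r*np.sin(r),np.cos(r)])
    else: d=np.array([x,y,1.])
    return -M.T@t, M.T@d
def onz(f,u,v,z,fish=False):
    o,d=ray(f,u,v,fish); return o+d*(z-o[2])/d[2]
def tri(f1,p1,f2,p2,fish1=False,fish2=False):
    o1,d1=ray(f1,*p1,fish1); o2,d2=ray(f2,*p2,fish2)
    s=np.linalg.lstsq(np.c_[d1,-d2],o2-o1,rcond=None)[0]; a=o1+d1*s[0]; b=o2+d2*s[1]; return (a+b)/2, np.linalg.norm(a-b)
def proj(f,P):
    c=np.load('pics/'+f+'.npz'); return cv2.projectPoints(np.float64([P]),c['r'],c['t'],c['K'],None)[0].ravel()
E
python3 - <<'E'
from h import *
for n in('side','top','wrist'):
    snap(n,n+'0'); c=np.load(f'pics/{n}0.npz'); print(n,c['K'].round(1).tolist(), (-cv2.Rodrigues(c['r'])[0].T@c['t'].ravel()).round(3))
print(arm.nose_length); s=sensors.observe(); print(s)
E
```

```text
side [[462.2, 0.0, 318.2], [0.0, 462.2, 233.7], [0.0, 0.0, 1.0]] [ 0.019 -0.735  0.808]
top [[595.4, 0.0, 318.7], [0.0, 595.4, 226.7], [0.0, 0.0, 1.0]] [ 0.252 -0.006  1.952]
wrist [[371.6, 0.0, 318.5], [0.0, 371.6, 243.3], [0.0, 0.0, 1.0]] [0.129 0.617 0.384]
0.019
{'clock': 0.15, 'joints': array([-1.34961242,  0.43504532,  0.02496464,  1.57389312, -0.01156007,
        1.1339997 , -0.07506284]), 'dq': array([ 6.11347514e-04, -1.54888750e-03, -8.51064093e-05, -3.37701507e-03,
        5.41079894e-05,  1.92226039e-03,  4.76819549e-05]), 'joint_efforts': array([ 3.19125225e-03, -6.68252635e+01,  9.86630134e-01, -3.14692032e+01,
       -6.04135450e-02,  3.94157600e-02,  8.03026774e-05]), 'position': array([0.19877257, 0.59212142, 0.21523416]), 'ee_rot': array([-5.06380613e-01, -3.10045948e+00,  1.88559440e-03]), 'force': array([-0.23098354, -0.08512155, -0.19331345]), 'ft_torque': array([-0.02587966,  0.02884228, -0.03310478]), 'gripper_force': 0.0, 'width': 0.9990294261834469}
```

View pics/top0.png

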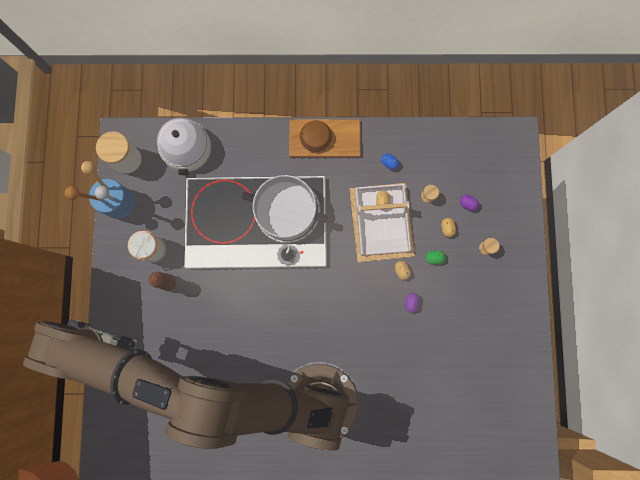

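View pics/side0.png

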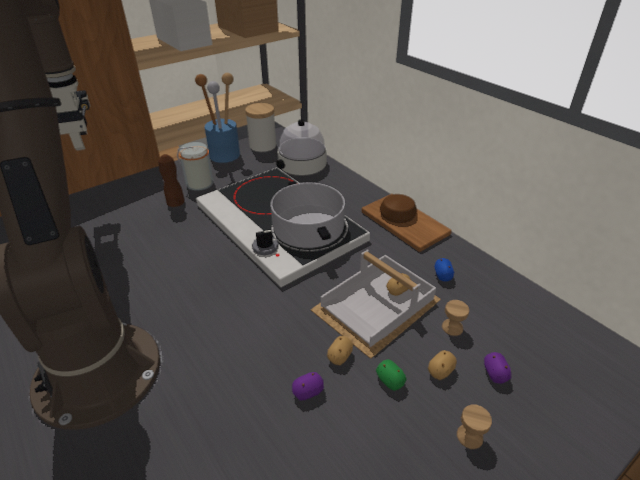

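The top view shows two tan strays, at (403,270) and (449,228). potato1 is in the tray at (383,200), the pan is at (286,209), the red ring at (224,212), the knob at (288,254) and the red dot at (302,252). In the side view the strays are at (341,350) and (442,365).

```bash
cat >> h.py <<'E'
def blobs(im,lo,hi,amin=40,roi=None):
    h=cv2.cvtColor(im,cv2.COLOR_BGR2HSV); m=cv2.inRange(h,np.array(lo),np.array(hi))
    if roi: z=np.zeros_like(m); x0,y0,x1,y1=roi; z[y0:y1,x0:x1]=255; m&=z
    m=cv2.morphologyEx(m,cv2.MORPH_CLOSE,np.ones((3,3)))
    out=[]
    for c in cv2.findContours(m,cv2.RETR_EXTERNAL,cv2.CHAIN_APPROX_NONE)[0]:
        a=cv2.contourArea(c)
        if a>=amin: r=cv2.minAreaRect(c); out.append((np.round(r[0],1).tolist(),np.round(r[1],1).tolist(),round(r[2],1),a))
    return out
TAN=((10,110,120),(25,255,255))
E
python3 - <<'E'
from h import *
t=cv2.imread('pics/top0.png'); s=cv2.imread('pics/side0.png')
H=cv2.cvtColor(t,cv2.COLOR_BGR2HSV); print(H[270,403],H[228,449],H[200,383],H[207,383],H[246,489],H[255,360],H[230,385])
Hs=cv2.cvtColor(s,cv2.COLOR_BGR2HSV); print(Hs[350,341],Hs[365,442],Hs[427,470])
for b in blobs(t,*TAN,roi=(345,170,520,320)): print('t',b)
for b in blobs(s,*TAN,roi=(310,240,520,460)): print('s',b)
print('tray',blobs(t,(0,0,120),(180,40,255),300,(345,175,420,265)))
for p in [(403,270),(449,228),(383,200)]: print(p,onz('top0',*p,.025))
E
```

```text
[ 19 115 208] [ 19 120 218] [ 19 123 212] [ 17 104 209] [ 17 108 186] [ 17  99 204] [  4   8 214]
[ 16 138 118] [ 15 153  80] [ 15 115 109]
t ([401.7, 269.4], [17.4, 12.5], 63.4, 173.5)
t ([488.7, 246.4], [13.9, 17.9], 63.4, 146.0)
t ([448.1, 226.9], [18.6, 13.2], 80.5, 187.5)
t ([382.5, 197.5], [13.0, 11.0], 90.0, 126.5)
t ([352.7, 199.6], [23.2, 4.3], 85.9, 57.5)
s ([461.5, 433.0], [7.0, 14.0], 0.0, 63.0)
s ([477.6, 413.8], [26.8, 11.3], 27.6, 113.0)
s ([441.8, 361.3], [17.0, 24.7], 45.0, 324.5)
s ([335.7, 340.0], [76.3, 30.0], 40.5, 703.5)
s ([393.9, 284.4], [12.3, 9.4], 35.5, 68.0)
s ([420.5, 243.0], [6.0, 21.0], 90.0, 63.0)
tray [([370.0, 227.5], [73.0, 50.0], 90.0, 566.0), ([383.7, 218.6], [69.1, 53.1], 84.5, 3330.0)]
(403, 270) [ 0.41953881 -0.27496575  0.025     ]
(449, 228) [ 0.55697573 -0.42889981  0.025     ]
(383, 200) [ 0.65097113 -0.21453752  0.025     ]
```

```bash
python3 - <<'E'
import cv2
t=cv2.imread('pics/top0.png'); cv2.imwrite('pics/top0c.png',cv2.resize(t[165:325,180:510],None,fx=2.4,fy=2.4,interpolation=cv2.INTER_CUBIC))
E
```

```text
(no output)
```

View pics/top0c.png

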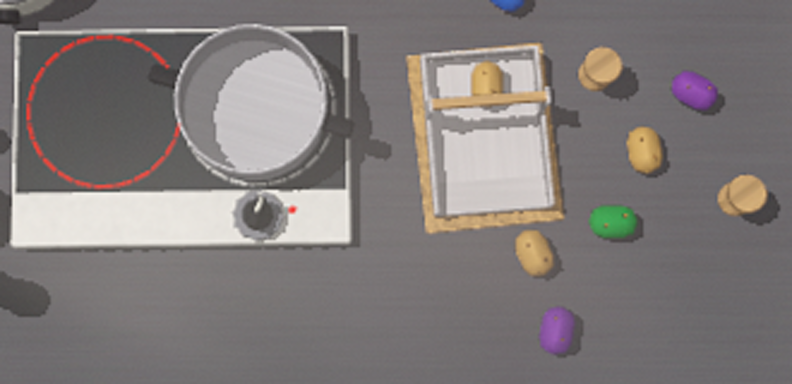

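The crop confirms two tan strays, at (535,254) and (645,150). The handle bar runs from (432,103) to (549,97), and the tray mouth faces the robot. The pan lugs are at (163,76) and (340,124).

arm_command(deltas=[0,0,-0.1,0,0,0.05,91,0,0,-0.1,0,0,0.1,91,0,0,-0.3,0.05,-0.05,0.1,91,0,0,-0.4,0.1,-0.1,0.1,91,0,0,-0.5,0.15,-0.15,0.1,91,0,0,-0.5,0.2,-0.2,0.1,91,0,0,-0.6,0.22,-0.25,0.1,91,0,0,-0.7,0.25,-0.3,0.1,91,0,0,-0.8,0.25,-0.35,0.1,91,0,0,-0.9,0.25,-0.4,0.1,91,0,0,-1,0.25,-0.45,0.1,91,0,0,-1,0.25,-0.5,0.1,91,0,0,-1,0.25,-0.55,0.1,91,0,0,-1,0.25,-0.6,0.1,91,0,0,-1,0.25,-0.65,0.1,91,0,0,-1,0.25,-0.7,0.1,91,0,0,-1,0.25,-0.75,0.1,91,0,0,-1,0.25,-0.8,0.1,91,0,0,-1,0.22,-0.82,0.1,91,0,0,-1,0.2,-0.82,0.1,91])

```text
clock: 2.15
position: [0.4072, -0.2169, 0.3158]
ee_rot: [2.55, 1.833, -0.001]
force: [1.4, -0.8, -1.0]
width: 0.989
gripper_force: 0.0
```

arm_command(deltas=[0,0,-0.1,0.01,-0.04,-0.03,91,0,0,-0.2,0.01,-0.06,-0.05,91,0,0,-0.3,0.01,-0.06,-0.05,91,0,0,-0.4,0.01,-0.06,-0.05,91,0,0,-0.5,0.01,-0.06,-0.05,91,0,0,-0.55,0.01,-0.06,-0.05,91,0,0,-0.55,0.01,-0.06,-0.05,91,0,0,-0.55,0.01,-0.06,-0.05,91])

```text
clock: 2.95
position: [0.4172, -0.2745, 0.2657]
ee_rot: [-3.083, -0.604, 0.001]
force: [0.1, 0.7, -0.8]
width: 0.992
gripper_force: 0.0
```

```bash
python3 - <<'E'
from h import *
im=snap('wrist','w1'); s=sensors.observe(); print(s['position'],R.from_rotvec(s['ee_rot']).as_matrix()[:,1],s['joints'].round(2))
snap('top','t1')
for b in blobs(im,(8,60,60),(28,255,255),300): print(b, onz('w1',*b[0],.022,True))
E
```

```text
[ 0.41722226 -0.27455623  0.26578454] [ 3.76936921e-01 -9.26238927e-01 -9.16230283e-05] [-0.39  0.28  1.12  1.85 -0.28  1.18 -0.37]
([447.1, 380.4], [16.9, 293.2], 83.7, 2217.0) [ 0.25824533 -0.5363359   0.022     ]
([135.9, 332.9], [26.4, 56.4], 3.4, 778.0) [ 0.162184   -0.10348268  0.022     ]
([501.2, 333.0], [58.0, 27.6], 88.3, 824.5) [ 0.35305275 -0.57400017  0.022     ]
([543.4, 238.0], [57.3, 41.5], 19.7, 1811.0) [ 0.4953343  -0.56051311  0.022     ]
([317.4, 201.0], [40.3, 56.3], 2.6, 1884.5) [ 0.42282337 -0.27013369  0.022     ]
([484.2, 144.2], [36.7, 54.0], 13.0, 1627.5) [ 0.56246407 -0.42425339  0.022     ]
([311.1, 86.2], [165.7, 143.8], 15.5, 3329.5) [ 0.53916812 -0.21551131  0.022     ]
([477.6, 36.7], [46.5, 59.5], 63.4, 2142.5) [ 0.67957227 -0.36748203  0.022     ]
([359.9, 10.9], [104.1, 23.6], 10.7, 1372.0) [ 0.64310047 -0.23152865  0.022     ]
```

View pics/w1.png

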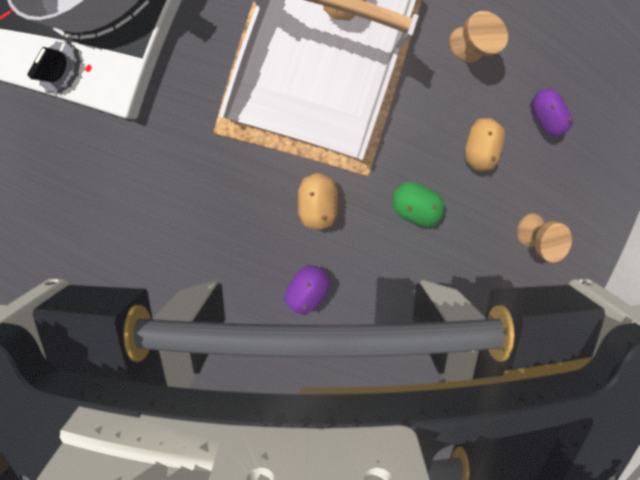

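The wrist view shows stray A at (317,201), aligned with the fingers. Stray B is at (484,144), the tray mouth near (300,140), and the purple and green look-alikes stand clear.

```bash
python3 - <<'E'
from h import *
t=cv2.imread('pics/t1.png')
B=blobs(t,(10,90,90),(25,255,255),roi=(345,170,520,320))
for b in B: print(b,onz('t1',*b[0],.022))
print(tri('t1',B[0][0],'w1',(317.4,201),False,True))
for b in B:
  if abs(b[0][0]-448)<8: print('B',tri('t1',b[0],'w1',(484.2,144.2),False,True))
# tray bar ends & mat in top
print(onz('t1',180+432/2.4,165+103/2.4,.096),onz('t1',180+549/2.4,165+97/2.4,.096))
# B axis
a=onz('w1',490,120,.022,True);b=onz('w1',480,170,.022,True); print(np.degrees(np.arctan2(*(a-b)[1::-1])))
E
```

```text
([488.7, 246.4], [15.7, 19.7], 63.4, 235.0) [ 0.49640082 -0.55686111  0.022     ]
([451.0, 223.0], [14.1, 5.7], 45.0, 45.5) [ 0.57406447 -0.4367296   0.022     ]
([383.0, 199.6], [17.6, 45.4], 85.6, 279.0) [ 0.65294082 -0.21488815  0.022     ]
([375.6, 222.4], [74.1, 45.2], 83.3, 378.0) [ 0.57654987 -0.18914271  0.022     ]
([429.3, 193.3], [14.8, 18.4], 45.0, 208.5) [ 0.67391253 -0.3685775   0.022     ]
(array([ 0.46680002, -0.29948057,  0.67444441]), np.float64(0.17514595666870497))
B (array([ 0.57904972, -0.45070136, -0.03928592]), np.float64(0.01035546896127151))
[ 0.61081224 -0.13340227  0.096     ] [ 0.61857855 -0.28822939  0.096     ]
12.074284108303154
```

```bash
python3 - <<'E'
from h import *
print(tri('top0',(402.5,269.8),'w1',(317.4,201),False,True),tri('top0',(448.6,227.4),'w1',(484.2,144.2),False,True),tri('side0',(341,350),'w1',(317.4,201),False,True))
E
```

```text
(array([ 0.4214651 , -0.27238252,  0.01762017]), np.float64(0.00418202771634774)) (array([ 0.56400113, -0.43204428,  0.00428003]), np.float64(0.0034563739165628044)) (array([ 0.42292871, -0.27106673,  0.01815739]), np.float64(0.001976348190493302))
```

arm_command(deltas=[0,0,0,0.006,0.004,-0.05,75,0,0,0,0.006,0.004,-0.1,75,0,0,0,0.006,0.004,-0.15,75,0,0,0,0.006,0.004,-0.19,75,0,0,0,0.006,0.004,-0.22,75,0,0,0,0.006,0.004,-0.242,75,0,0,0,0.006,0.004,-0.242,75,0,0,0,0.006,0.004,-0.242,30,0,0,0,0.006,0.004,-0.242,30,0,0,0,0.006,0.004,-0.242,30,0,0,0,0.006,0.004,-0.242,30,0,0,0,0.006,0.004,-0.242,30,0,0,0,0.006,0.004,-0.2,30,0,0,0,0.006,0.004,-0.15,30,0,0,0,0.006,0.004,-0.12,30,0,0,0,0.006,0.004,-0.12,30], force=20)

```text
clock: 4.65
position: [0.4252, -0.2722, 0.1496]
ee_rot: [3.081, 0.597, 0.009]
force: [0.8, -0.3, 0.3]
width: 0.331
gripper_force: 0.0
```

```bash
python3 - <<'E'
from h import *
snap('wrist','w2'); 
E
```

```text
(no output)
```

View pics/w2.png

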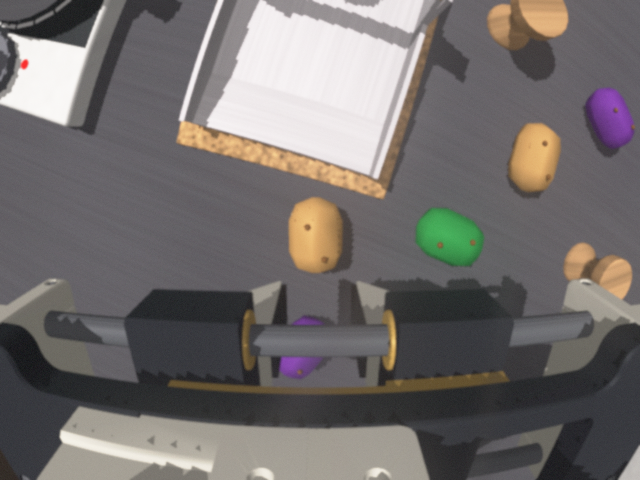

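The fingers missed: the potato lies ahead of them at (316,235).

```bash
python3 - <<'E'
from h import *
im=cv2.imread('pics/w2.png')
for b in blobs(im,(8,60,60),(28,255,255),800,(250,110,600,280)): print(b, onz('w2',*b[0],.021,True))
s=sensors.observe(); print(s['position'],s['width'])
M=R.from_rotvec(s['ee_rot']).as_matrix(); c=np.load('pics/w2.npz'); o=-cv2.Rodrigues(c['r'])[0].T@c['t'].ravel()
print('cam in tool',M.T@(o-s['position']),'axis in tool',M.T@cv2.Rodrigues(c['r'])[0].T@[0,0,1]); print(M)
print(tri('w1',(317.4,201),'w2',(316,235),True,True))
E
```

```text
([581.0, 260.5], [37.0, 36.0], 90.0, 1056.0) [ 0.4997361  -0.53199988  0.021     ]
([315.5, 235.0], [76.0, 55.0], 90.0, 3511.5) [ 0.42239919 -0.27050587  0.021     ]
([534.1, 157.5], [48.0, 70.8], 15.5, 2804.0) [ 0.56244243 -0.42488001  0.021     ]
([327.5, 135.2], [146.4, 93.7], 15.9, 3351.5) [ 0.50155001 -0.24901254  0.021     ]
[ 0.42451154 -0.27114524  0.14764201] 0.32519010990783215
cam in tool [ 0.07469968  0.00018556 -0.17048983] axis in tool [-0.27186953  0.00187964  0.96233228]
[[ 9.27274561e-01  3.74360989e-01  3.96714982e-03]
 [ 3.74367410e-01 -9.27279922e-01 -9.94869068e-04]
 [ 3.30621821e-03  2.40768838e-03 -9.99991636e-01]]
(array([ 0.42340941, -0.27022958,  0.02508084]), np.float64(0.0006021906423256147))
```

arm_command(deltas=[0,0,0,-0.001,0.0,0.0,75,0,0,0,-0.001,0.0,0,75,0,0,0,-0.001,0.0,-0.05,75,0,0,0,-0.001,0.0,-0.1,75,0,0,0,-0.001,0.0,-0.124,75,0,0,0,-0.001,0.0,-0.124,75,0,0,0,-0.001,0.0,-0.124,75,0,0,0,-0.001,0.0,-0.124,10,0,0,0,-0.001,0.0,-0.124,10,0,0,0,-0.001,0.0,-0.124,10,0,0,0,-0.001,0.0,-0.124,10,0,0,0,-0.001,0.0,-0.124,10,0,0,0,-0.001,0.0,-0.124,10], force=30)

```text
clock: 6.0
position: [0.4228, -0.271, 0.0224]
ee_rot: [3.084, 0.598, 0.002]
force: [-0.9, 1.3, 7.1]
width: 0.344
gripper_force: 3.6
```

```bash
python3 - <<'E'
from h import *
im=snap('wrist','w3'); s=sensors.observe(); print(s['width'],s['gripper_force'],s['force'],s['position'])
E
```

```text
0.30275158227015203 23.9043396760826 [-0.40403964  1.86539117  7.57510885] [ 0.4228063  -0.27093259  0.02244076]
```

View pics/w3.png

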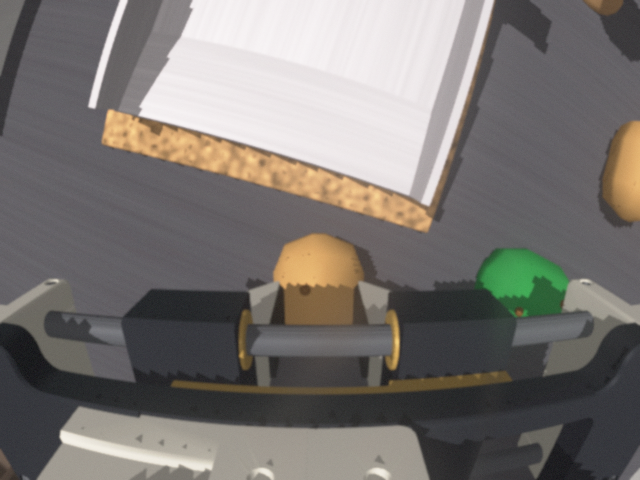

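The potato sticks out ahead of the pads, with its tip at (318,235). It looks as if they grip its near end. I'll check this.

```bash
python3 - <<'E'
from h import *
s=sensors.observe(); p=s['position']; M=R.from_rotvec(s['ee_rot']).as_matrix()
q=onz('w3',318,238,.021,True); print('tip in tool',M.T@(q-p))
for u,v in [(275,290),(362,290),(275,275),(362,275),(285,320),(353,320)]: print(u,v,M.T@(onz('w3',u,v,.03,True)-p))
o,d=ray('w3',318,340,True)
c=np.load('pics/w3.npz'); Mc=cv2.Rodrigues(c['r'])[0]
for tz in(0,-.02,.019):
  pc=Mc@(p+M@[0,0,tz])+c['t'].ravel(); th=np.arctan2(np.hypot(*pc[:2]),pc[2]); print(tz,318.5+371.6*th*pc[0]/np.hypot(*pc[:2]),243.3+371.6*th*pc[1]/np.hypot(*pc[:2]))
E
```

```text
tip in tool [ 0.02906336 -0.00098273  0.00147069]
275 290 [ 0.00615735 -0.0212704  -0.00756907]
362 290 [ 0.00610702  0.01974394 -0.00753764]
275 275 [ 0.0137339  -0.02096304 -0.00756084]
362 275 [ 0.01368659  0.01944717 -0.00752987]
285 320 [-0.00976214 -0.01708029 -0.00758267]
353 320 [-0.00981361  0.01601873 -0.00755731]
0 320.0677306929268 295.6350597362299
-0.02 320.261182248801 313.78417178330966
0.019 319.91527991954007 281.43753144483554
```

arm_command(deltas=[0,0,0,0,0,0,10,0,0,0,0,0,0,10,0,0,0,0,0,0,10])

```text
clock: 6.35
position: [0.4228, -0.271, 0.0224]
ee_rot: [3.084, 0.598, 0.002]
force: [-0.5, 0.1, 6.8]
width: 0.3
gripper_force: 31.6
```

```bash
python3 - <<'E'
from h import *
s=sensors.observe(); print(s['width'],s['gripper_force'],s['force'])
for f in ('t3',): im=snap('top',f)
sd=snap('side','s3'); cv2.imwrite('pics/s3c.png',cv2.resize(sd[290:410,270:430],None,fx=4,fy=4))
E
```

```text
0.30015720211967495 31.570228693890385 [-0.52487489  0.08110285  6.81770169]
```

View pics/s3c.png

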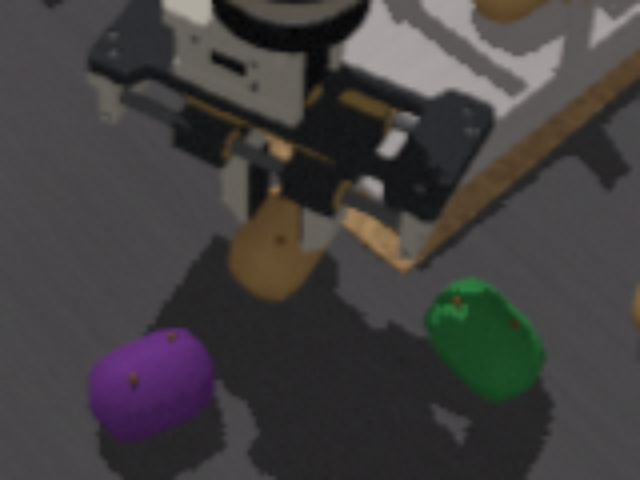

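```bash
python3 - <<'E'
from h import *
s=sensors.observe(); p=s['position']; M=R.from_rotvec(s['ee_rot']).as_matrix()
for L in [(0,.014,.019),(0,.022,.019),(-.0095,.014,.019),(0,.014,0),(0,-.014,.019),(-.032,0,0),(0,0,-.02)]:
    u=proj('s3',p+M@np.array(L)); print(L,((u-[270,290])*4).round())
E
```

```text
(0, 0.014, 0.019) [305. 268.]
(0, 0.022, 0.019) [318. 275.]
(-0.0095, 0.014, 0.019) [296. 281.]
(0, 0.014, 0) [306. 246.]
(0, -0.014, 0.019) [258. 246.]
(-0.032, 0, 0) [252. 278.]
(0, 0, -0.02) [283. 210.]
```

arm_command(deltas=[0,0,0,0,0,0.01,10,0,0,0,0,0,0.02,10,0,0,0,0,0,0.03,10,0,0,0,0,0,0.03,10])

```text
clock: 6.85
position: [0.4231, -0.2712, 0.0534]
ee_rot: [3.083, 0.598, 0.003]
force: [0.7, 0.9, -0.7]
width: 0.301
gripper_force: 30.9
```

```bash
python3 - <<'E'
from h import *
im=snap('side','s4')
for f in('s3','s4'):
    im=cv2.imread(f'pics/{f}.png'); h=cv2.cvtColor(im,cv2.COLOR_BGR2HSV); m=cv2.inRange(h,(10,100,50),(22,255,255))[290:372,315:352]
    ys,xs=np.nonzero(m); print(f,len(xs),xs.mean()+315,ys.mean()+290,ys.max()+290,xs[ys==ys.max()].mean()+315)
s=sensors.observe();print(s['gripper_force'],proj('s4',s['position']),proj('s3',s['position']-[0,0,.031]))
# where bottom of potato (centre p,half height .021)
E
```

```text
s3 497 336.96579476861166 345.88128772635815 364 338.0
s4 486 337.30864197530866 336.73045267489715 355 340.0
30.87117981274787 [340.82283985 339.23097818] [340.47455997 348.8068593 ]
```

```bash
python3 - <<'E'
from h import *
f=lambda n,u,v,z: onz(n,u,v,z,True)
a,b=f('w2',180,132,.003),f('w2',386,194,.003); print('mat near',a,b,np.degrees(np.arctan2(*(b-a)[1::-1]))+90, np.linalg.norm(a-b))
a,b=f('w2',209,112,.018),f('w2',365,168,.018); print('mouth floor?',a,b,np.degrees(np.arctan2(*(b-a)[1::-1]))+90,np.linalg.norm(a-b))
a,b=f('w1',308,0,.096),f('w1',413,25,.096); print('bar',a,b)
print('mat top0', [onz('top0',180+u/2.4,165+v/2.4,.003) for u,v in((407,58),(430,231),(562,218),(541,45))])
print('walls top', [onz('top0',180+u/2.4,165+v/2.4,.04) for u,v in((423,54),(435,213),(553,208),(541,47))])
E
```

```text
mat near [ 0.46079068 -0.12737047  0.003     ] [ 0.47483362 -0.31507807  0.003     ] 4.278489560417697 0.18823216153005404
mouth floor? [ 0.48592326 -0.15136526  0.018     ] [ 0.48863264 -0.28712098  0.018     ] 1.1433421537536645 0.13578275238484083
bar [ 0.60686253 -0.18635724  0.096     ] [ 0.62358654 -0.28385582  0.096     ]
mat top0 [array([ 0.69275977, -0.10573587,  0.003     ]), array([ 0.4504742 , -0.13481923,  0.003     ]), array([ 0.46801554, -0.31587372,  0.003     ]), array([ 0.71095382, -0.29311514,  0.003     ])]
walls top [array([ 0.6899591 , -0.12579842,  0.04      ]), array([ 0.4709976 , -0.13939175,  0.04      ]), array([ 0.47746722, -0.29824175,  0.04      ]), array([ 0.69944044, -0.2875868 ,  0.04      ])]
```

arm_command(deltas=[0,0,0,0,0,0.04,10,0,0,0,0,0,0.08,10,0,0,-0.07,0.04,0.025,0.08,10,0,0,-0.14,0.08,0.05,0.08,10,0,0,-0.21,0.12,0.075,0.08,10,0,0,-0.21,0.132,0.085,0.08,10,0,0,-0.21,0.132,0.085,0.08,10,0,0,-0.21,0.132,0.085,0.04,10,0,0,-0.21,0.132,0.085,0,10,0,0,-0.21,0.132,0.085,-0.02,10,0,0,-0.21,0.132,0.085,-0.02,10,0,0,-0.21,0.132,0.085,-0.02,10])

```text
clock: 8.1
position: [0.5525, -0.1872, 0.0317]
ee_rot: [3.14, 0.081, -0.002]
force: [0.1, -0.5, -0.9]
width: 0.3
gripper_force: 45.7
```

arm_command(deltas=[0,0,0,0,0,0,44,0,0,0,0,0,0,44,0,0,0,0,0,0,44,0,0,0,0,0,0.04,44,0,0,0,0,0,0.08,44,0,0,0,0,0,0.12,60,0,0,0,0,-0.03,0.16,75,0,0,0.1,0,-0.08,0.16,75,0,0,0.1,0,-0.13,0.16,75,0,0,0.1,0,-0.18,0.16,75,0,0,0.1,0,-0.22,0.16,75,0,0,0.1,-0.01,-0.238,0.14,75,0,0,0.1,-0.01,-0.238,0.14,75,0,0,0.1,-0.01,-0.238,0.14,75])

```text
clock: 9.5
position: [0.5438, -0.4236, 0.1715]
ee_rot: [-3.124, -0.328, 0.001]
force: [0.9, 1.6, 0.2]
width: 0.819
gripper_force: 0.0
```

```bash
python3 - <<'E'
from h import *
im=snap('wrist','w5'); s=sensors.observe(); p=s['position'];M=R.from_rotvec(s['ee_rot']).as_matrix(); print(p,np.degrees(np.arctan2(M[1,0],M[0,0])))
h=cv2.cvtColor(im,cv2.COLOR_BGR2HSV); m=cv2.inRange(h,(8,60,60),(28,255,255))
for c in cv2.findContours(m,cv2.RETR_EXTERNAL,cv2.CHAIN_APPROX_NONE)[0]:
    if cv2.contourArea(c)<700: continue
    e=cv2.fitEllipse(c); u,v=e[0]; th=np.radians(e[2]); d=np.array([np.sin(th),-np.cos(th)])*15
    a=onz('w5',u+d[0],v+d[1],.021,True)-onz('w5',u-d[0],v-d[1],.021,True)
    print(np.round(e,1) if 0 else (np.round(e[0],1),np.round(e[1],1)),onz('w5',u,v,.021,True),np.degrees(np.arctan2(a[1],a[0])))
E
```

```text
[ 0.54477436 -0.42284868  0.17198661] 12.082406452793792
(array([426.6, 379.6]), array([ 19.6, 283.9])) [ 0.40155471 -0.57262253  0.021     ] -77.83254713159575
(array([473.3, 335.1]), array([26.3, 57.6])) [ 0.4635106  -0.60549412  0.021     ] -156.06944154250536
(array([163.7, 334.8]), array([25.4, 56.7])) [ 0.39647347 -0.28765662  0.021     ] -0.5902330769933828
(array([441.1, 285.9]), array([24.1, 59.5])) [ 0.51050969 -0.55024756  0.021     ] -113.09424484789112
(array([325.4, 204.5]), array([54.2, 75. ])) [ 0.56334125 -0.42455784  0.021     ] 7.6372833946159675
(array([ 80.8, 172.1]), array([45.2, 65.1])) [ 0.5507502  -0.18043509  0.021     ] 0.535361197636784
(array([82.3, 80.1]), array([ 72.3, 152.6])) [ 0.6417312  -0.16703693  0.021     ] -81.69101844981839
(array([278. ,  61.1]), array([65.3, 71.8])) [ 0.67762763 -0.35919894  0.021     ] -133.81350252059482
(array([253.8, 382.2]), array([205. , 341.7])) [ 0.36272601 -0.39024077  0.021     ] 6.960147850308767
```

View pics/w5.png

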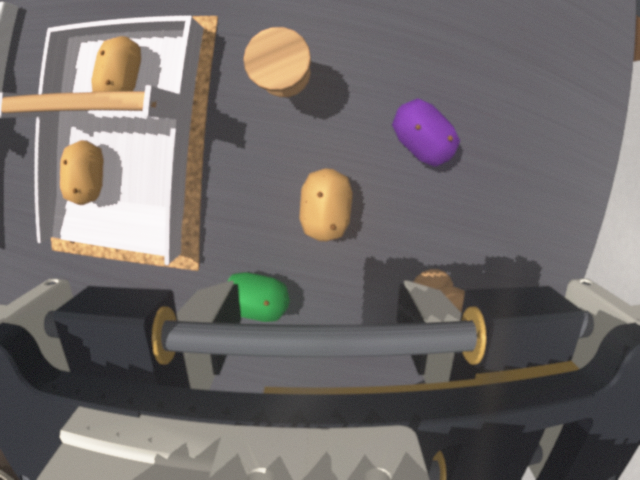

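The view shows stray A inside the tray at (80,172) and potato1 at (117,66). Stray B is at (326,204), straight ahead of the fingers.

arm_command(deltas=[0,0,0,0.01,-0.001,-0.03,75,0,0,0,0.019,-0.002,-0.08,75,0,0,0,0.019,-0.002,-0.12,75,0,0,0,0.019,-0.002,-0.149,75,0,0,0,0.019,-0.002,-0.149,75,0,0,0,0.019,-0.002,-0.149,75,0,0,0,0.019,-0.002,-0.149,10,0,0,0,0.019,-0.002,-0.149,10,0,0,0,0.019,-0.002,-0.149,10,0,0,0,0.019,-0.002,-0.149,10,0,0,0,0.019,-0.002,-0.149,10,0,0,0,0.019,-0.002,-0.149,10,0,0,0,0.019,-0.002,-0.149,10,0,0,0,0.019,-0.002,-0.149,10,0,0,0,0.019,-0.002,-0.13,10,0,0,0,0.019,-0.002,-0.11,10,0,0,0,0.019,-0.002,-0.11,10], force=30)

```text
clock: 11.25
position: [0.5643, -0.4276, 0.0659]
ee_rot: [3.12, 0.329, 0.005]
force: [0.6, -1.7, -0.8]
width: 0.298
gripper_force: 29.8
```

arm_command(deltas=[0,0,0,0,0,0.04,10,0,0,0,-0.01,0,0.075,10,0,0,-0.1,-0.018,0.04,0.075,10,0,0,-0.1,-0.018,0.08,0.075,10,0,0,-0.1,-0.018,0.12,0.075,10,0,0,-0.1,-0.018,0.16,0.075,10,0,0,-0.1,-0.018,0.184,0.075,10,0,0,-0.1,-0.018,0.184,0.075,10,0,0,-0.1,-0.018,0.184,0.03,10,0,0,-0.1,-0.018,0.184,-0.01,10,0,0,-0.1,-0.018,0.184,-0.03,10,0,0,-0.1,-0.018,0.184,-0.03,10,0,0,-0.1,-0.018,0.184,-0.03,40,0,0,-0.1,-0.018,0.184,-0.03,40,0,0,-0.1,-0.018,0.184,-0.03,42,0,0,-0.1,-0.018,0.184,-0.01,42,0,0,-0.1,-0.018,0.184,0.04,42,0,0,-0.1,-0.018,0.184,0.09,42,0,0,-0.1,-0.018,0.184,0.14,42,0,0,-0.1,-0.018,0.184,0.14,42])

```text
clock: 13.25
position: [0.5477, -0.2445, 0.2086]
ee_rot: [3.136, 0.082, 0.014]
force: [0.3, -0.1, 0.3]
width: 0.457
gripper_force: 0.0
```

```bash
python3 - <<'E'
from h import *
im=snap('wrist','w6'); s=sensors.observe(); p=s['position'];M=R.from_rotvec(s['ee_rot']).as_matrix(); print(p,np.degrees(np.arctan2(M[1,0],M[0,0])),s['joints'].round(2),s['width'])
E
```

```text
[ 0.54675107 -0.24302733  0.20543163] 3.0478772141909647 [-0.36  0.58  1.08  1.72 -0.55  1.18 -0.65] 0.4518954426105527
```

View pics/w6.png

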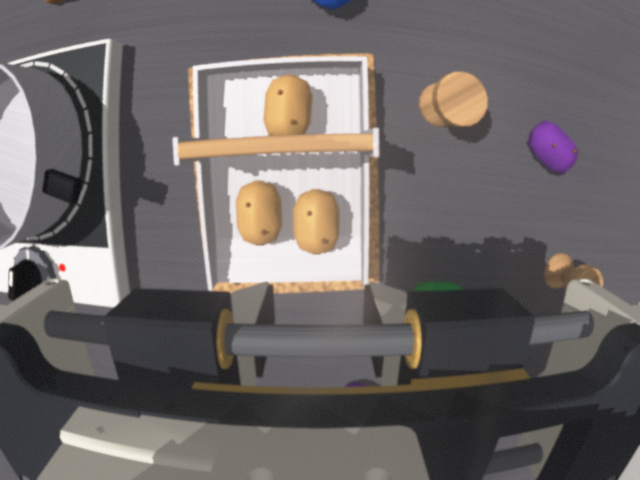

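All three potatoes are in the tray. The bar ends are at (180,149) and (376,142).

```bash
python3 - <<'E'
from h import *
f=lambda u,v,z: onz('w6',u,v,z,True)
im=cv2.imread('pics/w6.png')
a,b=f(179,149.5,.088),f(375,142,.088); print('bar',a,b,(a+b)/2,np.degrees(np.arctan2(*(a-b)[1::-1]))-90,np.linalg.norm(a-b))
print('bar tri (w1 pts right end)',tri('w6',(377,142),'w5',(147,101),True,True))
print('mat',[f(*q,.003) for q in((190,68),(374,54),(376,289),(215,291))])
print('wall',[f(*q,.04) for q in((195,66),(367,58))])
t=snap('top','t6')
for b in blobs(t,(10,95,100),(25,255,255),30,(100,110,540,479)): print(b,onz('t6',*b[0],.02))
E
```

```text
bar [ 0.61373259 -0.12785953  0.088     ] [ 0.62467273 -0.28390337  0.088     ] [ 0.61920266 -0.20588145  0.088     ] 4.01041187297524 0.1564268798904391
bar tri (w1 pts right end) (array([ 0.62449706, -0.2842029 ,  0.09590114]), np.float64(0.0003615828999609847))
mat [array([ 0.69818474, -0.10394179,  0.003     ]), array([ 0.71698818, -0.29127414,  0.003     ]), array([ 0.46899992, -0.31161393,  0.003     ]), array([ 0.45665184, -0.13311207,  0.003     ])]
wall [array([ 0.6922034 , -0.12215547,  0.04      ]), array([ 0.70293441, -0.27989753,  0.04      ])]
([154.5, 278.0], [10.7, 13.4], 35.5, 93.0) [0.39545355 0.53066932 0.02      ]
([488.9, 246.3], [14.8, 19.2], 63.4, 218.0) [ 0.49698155 -0.55810092  0.02      ]
([400.1, 253.3], [20.1, 43.4], 51.8, 155.5) [ 0.47452413 -0.26752101  0.02      ]
([380.5, 196.5], [8.5, 14.1], 45.0, 89.0) [ 0.66384998 -0.20702182  0.02      ]
([353.2, 205.4], [35.1, 4.8], 84.8, 123.0) [ 0.63400039 -0.116273    0.02      ]
([114.0, 147.0], [30.0, 28.0], 90.0, 716.0) [0.83557109 0.6854052  0.02      ]
([319.5, 133.0], [46.0, 439.0], 90.0, 5396.0) [ 0.8828893  -0.00535388  0.02      ]
```

arm_command(deltas=[0,0,0.1,0.02,0.01,0,46,0,0,0.2,0.04,0.02,0,46,0,0,0.3,0.06,0.03,0,46,0,0,0.4,0.072,0.037,0,46,0,0,0.5,0.072,0.037,0,46,0,0,0.6,0.072,0.037,0,46,0,0,0.7,0.072,0.037,0,46,0,0,0.8,0.072,0.037,0,46,0,0,0.9,0.072,0.037,0,46,0,0,1,0.072,0.037,0,46,0,0,1,0.072,0.037,0,46,0,0,1,0.072,0.037,0,46,0,0,1,0.072,0.037,-0.03,46,0,0,1,0.072,0.037,-0.03,46])

```text
clock: 14.75
position: [0.6148, -0.2032, 0.1678]
ee_rot: [-2.16, -2.273, 0.005]
force: [-0.9, -0.5, -0.6]
width: 0.502
gripper_force: 0.0
```

```bash
python3 - <<'E'
from h import *
im=snap('wrist','w7'); s=sensors.observe(); p=s['position'];M=R.from_rotvec(s['ee_rot']).as_matrix(); print(p,M[:,1],s['joints'].round(2),s['width'])
E
```

```text
[ 0.61562708 -0.20369435  0.16958325] [ 0.99866898  0.05135377 -0.00480108] [-0.15  0.56  0.6   1.6  -0.35  1.09  0.6 ] 0.4990736850171171
```

View pics/w7.png

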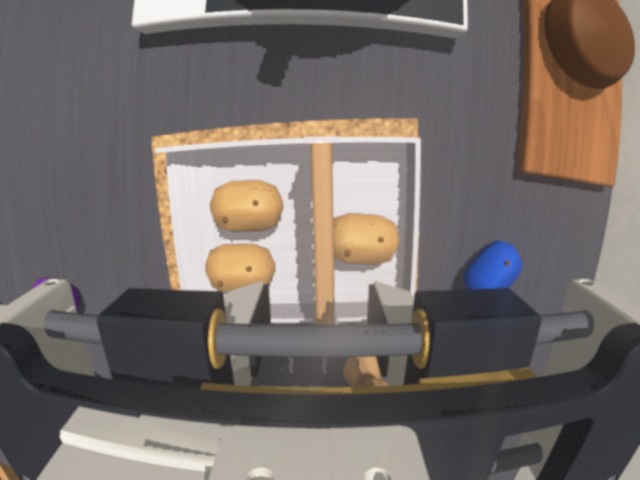

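The bar lies between the fingers at u≈322, with the potatoes at (246,205), (240,268) and (364,238).

arm_command(deltas=[0,0,0.01,0.003,-0.002,-0.04,46,0,0,0.01,0.003,-0.002,-0.07,46,0,0,0.01,0.003,-0.002,-0.088,46,0,0,0.01,0.003,-0.002,-0.088,46,0,0,0.01,0.003,-0.002,-0.088,46,0,0,0.01,0.003,-0.002,-0.088,0,0,0,0.01,0.003,-0.002,-0.088,0,0,0,0.01,0.003,-0.002,-0.088,0,0,0,0.01,0.003,-0.002,-0.088,0,0,0,0.01,0.003,-0.002,-0.088,0,0,0,0.01,0.003,-0.002,-0.088,0,0,0,0.01,0.003,-0.002,-0.088,0], force=55)

```text
clock: 16.0
position: [0.6217, -0.2072, 0.0855]
ee_rot: [2.142, 2.294, 0.003]
force: [-1.3, 0.9, 10.5]
width: 0.008
gripper_force: 5.1
```

```bash
python3 - <<'E'
from h import *
s=sensors.observe(); print(s['position'],s['width'],s['gripper_force'],s['force'])
# knob, pan, rings from top0
t=cv2.imread('pics/top0.png'); h=cv2.cvtColor(t,cv2.COLOR_BGR2HSV)
m=(cv2.inRange(h,(0,120,80),(8,255,255))|cv2.inRange(h,(172,120,80),(180,255,255))); 
z=np.zeros_like(m); z[175:248,185:262]=255; ys,xs=np.nonzero(m&z); pts=np.array([onz('top0',x,y,.03)[:2] for x,y in zip(xs,ys)])
A=np.c_[2*pts,np.ones(len(pts))]; q=np.linalg.lstsq(A,(pts**2).sum(1),rcond=None)[0]; print('red ring',q[:2],2*np.sqrt(q[2]+q[0]**2+q[1]**2),len(pts))
print('red dot',blobs(t,(0,100,80),(8,255,255),1,(295,246,310,258)))
print('hob corners',[onz('top0',180+u/2.4,165+v/2.4,.03)[:2] for u,v in((12,33),(348,28),(351,242),(11,246))])
# pan rim: outer ellipse in crop: left175,right328,top26,bottom184 approx
for u,v in((175,103),(330,103),(252,26),(252,184)): print('rim',onz('top0',180+u/2.4,165+v/2.4,.11)[:2])
for u,v in((151,73),(352,127)): print('lug',onz('top0',180+u/2.4,165+v/2.4,.097)[:2])
E
```

```text
[ 0.62166976 -0.20719753  0.08549077] 0.007923473588080992 5.056746490881778 [-1.27665069  0.85948001 10.5013324 ]
red ring [0.61480199 0.31192699] 0.20844800852609152 282
red dot [([301.0, 252.0], [2.0, 2.0], 90.0, 3.0)]
hob corners [array([0.72311216, 0.44062264]), array([ 0.72921394, -0.02330586]), array([ 0.4330475 , -0.02637174]), array([0.42847753, 0.4319472 ])]
rim [0.60878887 0.20481373]
rim [0.60837863 0.00138352]
rim [0.71235577 0.10450737]
rim [0.50135581 0.10295462]
lug [0.65187318 0.23878054]
lug [ 0.57863604 -0.02751714]
```

```bash
python3 - <<'E'
from h import *
im=snap('side','s8'); s=sensors.observe(); p=s['position']; M=R.from_rotvec(s['ee_rot']).as_matrix()
for L in [(0,0,0),(0,0,.019),(0,0,-.02)]: print(L,((proj('s8',p+M@np.array(L))-[320,200])*6).round(), )
print('bar mid top',((proj('s8',[.619,-.206,.096])-[320,200])*6).round())
cv2.imwrite('pics/s8c.png',cv2.resize(im[200:300,320:450],None,fx=6,fy=6,interpolation=cv2.INTER_CUBIC))
E
```

```text
(0, 0, 0) [423. 424.]
(0, 0, 0.019) [419. 460.]
(0, 0, -0.02) [428. 385.]
bar mid top [418. 404.]
```

View pics/s8c.png

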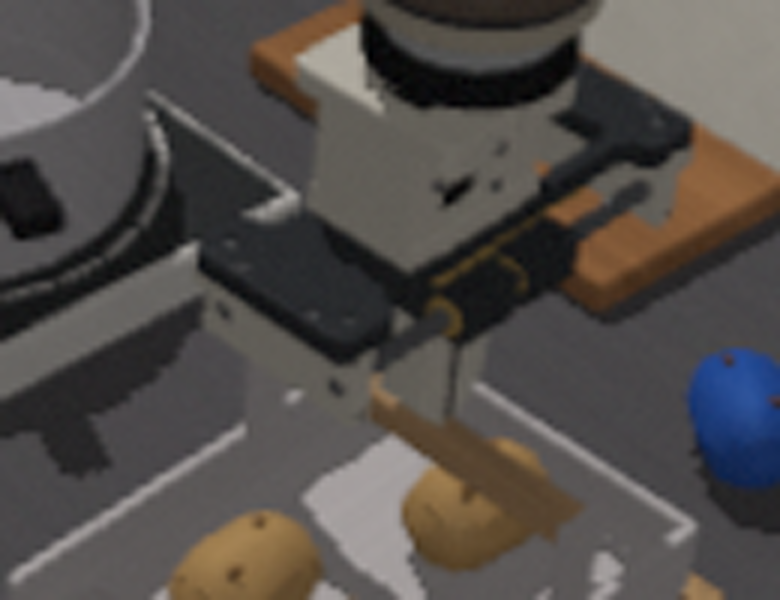

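The fingers have closed on top of the bar, with the tips at (450,415). The real fingertips sit about 30 mm behind the reported ones, so I'll go that much lower.

arm_command(deltas=[0,0,0,0,0,0.03,0,0,0,0,0,0,0.03,46,0,0,0,0,0,0.03,46,0,0,0,0,0,0.03,46,0,0,0,0,0,0.03,46,0,0,0,0,0,0.03,46,0,0,0,0,0,0.0,46,0,0,0,0,0,-0.025,46,0,0,0,0,0,-0.025,46,0,0,0,0,0,-0.025,46,0,0,0,0,0,-0.025,0,0,0,0,0,0,-0.025,0,0,0,0,0,0,-0.025,0,0,0,0,0,0,-0.025,0,0,0,0,0,0,-0.025,0,0,0,0,0,0,-0.025,0,0,0,0,0,0,-0.025,0], force=55)

```text
clock: 17.75
position: [0.6202, -0.2067, 0.0592]
ee_rot: [2.144, 2.297, 0.0]
force: [-1.8, 0.5, 5.6]
width: 0.151
gripper_force: 55.0
```

arm_command(deltas=[0,0,0,0,0,0.01,0,0,0,0,0,0,0.03,0,0,0,0,0,0,0.06,0,0,0,0,0,0,0.09,0,0,0,0,0,0,0.12,0,0,0,0,0,0,0.15,0,0,0,0,0,0,0.175,0,0,0,0,0,0,0.185,0,0,0,0,0,0,0.185,0])

```text
clock: 18.65
position: [0.6207, -0.2069, 0.2448]
ee_rot: [2.143, 2.295, 0.002]
force: [0.0, 0.1, -5.2]
width: 0.149
gripper_force: 55.0
```

```bash
python3 - <<'E'
from h import *
s=sensors.observe(); M=R.from_rotvec(s['ee_rot']).as_matrix(); print(s['width'],s['gripper_force'],s['force'],s['position'],M[:,2])
im=snap('side','s9'); cv2.imwrite('pics/s9c.png',im[100:420,180:580])
E
```

```text
0.1486642143305777 54.99322593212128 [ 0.00546439  0.05753717 -5.18231523] [ 0.62066785 -0.20689844  0.24480159] [ 1.90405299e-03 -3.63891882e-04 -9.99998121e-01]
```

View pics/s9c.png

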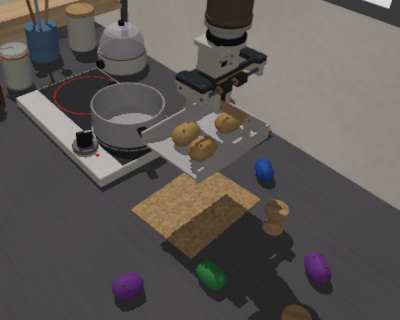

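The tray is lifted level with all three potatoes in it, and the empty mat is visible.

arm_command(deltas=[0,0,0,0.005,0.01,0,0,0,0,0,0.015,0.03,0,0,0,0,0,0.03,0.06,0,0,0,0,0,0.05,0.095,0,0,0,0,0,0.068,0.13,0,0,0,0,0,0.085,0.165,0,0,0,0,0,0.103,0.2,0,0,0,0,0,0.122,0.235,0,0,0,0,0,0.14,0.27,0,0,0,0,0,0.155,0.298,0,0,0,0,0,0.163,0.313,0,0,0,0,0,0.165,0.317,0,0,0,0,0,0.165,0.317,-0.01,0,0,0,0,0.165,0.317,-0.03,0,0,0,0,0.165,0.317,-0.045,0,0,0,0,0.165,0.317,-0.045,0])

```text
clock: 20.3
position: [0.7831, 0.109, 0.1951]
ee_rot: [-2.143, -2.292, 0.007]
force: [-0.1, -0.2, -6.1]
width: 0.148
gripper_force: 55.0
```

```bash
python3 - <<'E'
from h import *
s=sensors.observe(); M=R.from_rotvec(s['ee_rot']).as_matrix(); print(s['force'],s['position'],M[:,2],s['joints'].round(2))
im=snap('wrist','w10'); sd=snap('side','s10')
lip=s['position']+[-.140,-.010,.041*-1]; print('lip',lip)
# pan rim ellipse in side0/wrist: get rim check via hob-glass? wrist grey
cv2.imwrite('pics/c10.png',np.hstack([cv2.resize(im[0:330],(400,206)),sd[120:326,130:530]]))
E
```

```text
[-0.05050857 -0.2429345  -6.09050678] [0.78308096 0.10901462 0.19509814] [-5.82839261e-03 -8.16276399e-04 -9.99982682e-01] [-0.47  0.79  0.58  1.12 -0.41  1.35  0.12]
lip [0.64308096 0.09901462 0.15409814]
```

View pics/c10.png

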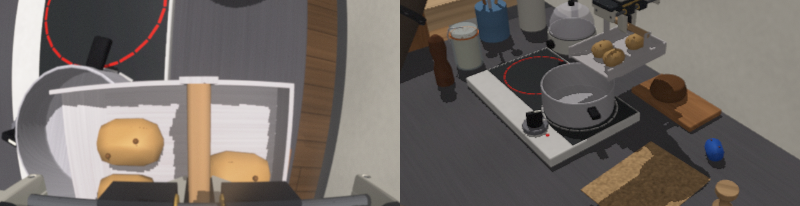

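The potatoes are still in the tray, and its mouth overlaps the pan.

```bash
python3 - <<'E'
from h import *
f=lambda u,v,z: onz('w10',u*1.6,v*1.6,z,True).round(3)
print('pan -x rim',f(15,125,.11),f(15,140,.11),'pan top rim',f(80,66,.11),f(95,66,.11))
print('lip wall corner',f(50,93,.17),f(50,93,.154),'lug',f(100,40,.097),f(97,70,.097))
# side view: rim left/right extremes of pan
print('side rim L,R,top,bot', [ (p) for p in []])
g=lambda u,v,z: onz('s10',u-400+130,v+120,z).round(3)
print(g(541,92,.11),g(615,92,.11),g(578,63,.11),g(580,113,.11))
E
```

```text
pan -x rim [0.522 0.134 0.11 ] [0.519 0.112 0.11 ] pan top rim [0.637 0.207 0.11 ] [0.657 0.206 0.11 ]
lip wall corner [0.636 0.178 0.17 ] [0.624 0.177 0.154] lug [0.655 0.239 0.097] [0.654 0.202 0.097]
side rim L,R,top,bot []
[0.512 0.127 0.11 ] [0.665 0.009 0.11 ] [0.673 0.184 0.11 ] [ 0.54  -0.007  0.11 ]
```

arm_command(deltas=[0.004,-0.055,0,-0.004,0,0.005,0,0.008,-0.111,0,-0.009,0,0.01,0,0.012,-0.167,0,-0.015,0,0.016,0,0.016,-0.222,0,-0.022,0,0.022,0,0.018,-0.25,0,-0.024,0,0.025,0,0.019,-0.278,0,-0.027,0,0.029,0,0.021,-0.305,0,-0.031,0,0.033,0,0.023,-0.333,0,-0.036,0,0.038,0,0.023,-0.333,0,-0.036,0,0.038,0])

```text
clock: 21.3
position: [0.748, 0.1098, 0.2381]
ee_rot: [1.867, 1.998, 0.539]
force: [0.2, 1.3, -6.7]
width: 0.145
gripper_force: 55.0
```

```bash
python3 - <<'E'
from h import *
s=sensors.observe(); M=R.from_rotvec(s['ee_rot']).as_matrix(); print(s['force'],s['position'],M[:,2],s['joints'].round(2),s['gripper_force'])
print('lip',s['position']+[-.101,-.007,-.1056])
E
```

```text
[ 0.17173968  1.30328559 -6.70194637] [0.74798341 0.10981901 0.23805856] [ 0.49993098  0.03572004 -0.86532832] [-0.72  0.4   0.63  1.8  -0.36  0.51  0.15] 54.99366581439972
lip [0.64698341 0.10281901 0.13245856]
```

arm_command(deltas=[0.001,-0.022,0,-0.004,0,0.003,0,0.002,-0.044,0,-0.008,0,0.006,0,0.004,-0.056,0,-0.01,0,0.008,0,0.005,-0.078,0,-0.014,0,0.011,0,0.006,-0.09,0,-0.016,0,0.013,0,0.008,-0.111,0,-0.02,0,0.016,0,0.008,-0.111,0,-0.02,0,0.016,0,0.008,-0.111,0,-0.02,0,0.016,0,0.008,-0.111,0,-0.02,0,0.016,0,0.008,-0.111,0,-0.02,0,0.016,0])

```text
clock: 22.3
position: [0.7299, 0.1102, 0.2532]
ee_rot: [1.761, 1.886, 0.688]
force: [0.3, 0.4, -3.2]
width: 0.147
gripper_force: 55.0
```

```bash
python3 - <<'E'
from h import *
s=sensors.observe(); M=R.from_rotvec(s['ee_rot']).as_matrix(); print(s['force'],s['position'],M[:,2],s['joints'].round(2),s['gripper_force'])
sd=snap('side','s11'); w=snap('wrist','w11'); 
for n,i,roi in(('s',sd,(240,100,480,300)),('w',w,(0,0,640,330))):
    for b in blobs(i,(10,100,70),(24,255,255),60,roi): print(n,b)
E
```

```text
[ 0.26636448  0.37276224 -3.18374295] [0.72986692 0.11023622 0.25321156] [ 0.64212085  0.04457272 -0.76530653] [-0.81  0.31  0.65  1.99 -0.34  0.22  0.13] 54.99379634857178
s ([382.5, 280.5], [37.0, 113.0], 90.0, 2141.5)
s ([286.2, 214.6], [21.5, 8.0], 26.6, 126.0)
s ([314.5, 210.5], [23.0, 19.0], 90.0, 305.5)
s ([406.6, 219.2], [86.0, 38.0], 36.9, 1835.5)
s ([343.4, 139.5], [23.7, 5.2], 29.4, 92.0)
s ([260.4, 109.0], [19.7, 47.8], 72.9, 623.0)
w ([282.0, 319.5], [19.0, 8.0], 90.0, 112.0)
w ([42.9, 277.8], [12.7, 36.4], 70.0, 242.0)
w ([13.5, 216.0], [54.0, 27.0], 90.0, 1166.0)
w ([92.7, 200.5], [66.4, 13.9], 85.1, 660.0)
w ([318.0, 227.5], [191.0, 36.0], 90.0, 6128.0)
```

arm_command(deltas=[0,0,0,0.005,0,0.03,0,-0.006,0.09,0,0.015,0,0.03,0,-0.012,0.18,0,0.025,0,0.03,0,-0.018,0.27,0,0.035,0,0.02,0,-0.025,0.36,0,0.045,0,0.01,0,-0.031,0.444,0,0.055,0,0,0,-0.031,0.444,0,0.055,0,0,0,-0.031,0.444,0,0.045,-0.02,0,0,-0.031,0.444,0,0.02,-0.06,0,0,-0.031,0.444,0,0,-0.1,0,0,-0.031,0.444,0,-0.02,-0.14,0,0,-0.031,0.444,0,-0.04,-0.18,0,0,-0.031,0.444,0,-0.06,-0.22,0,0,-0.031,0.444,0,-0.08,-0.26,0,0,-0.031,0.444,0,-0.1,-0.3,0,0,-0.031,0.444,0,-0.112,-0.318,0,0,-0.031,0.444,0,-0.112,-0.318,0,0,-0.031,0.444,0,-0.112,-0.318,0,0])

```text
clock: 24.2
position: [0.6177, -0.208, 0.253]
ee_rot: [2.144, 2.295, 0.001]
force: [0.4, 0.4, -2.9]
width: 0.145
gripper_force: 55.0
```

```bash
python3 - <<'E'
from h import *
s=sensors.observe(); M=R.from_rotvec(s['ee_rot']).as_matrix(); print(s['force'],s['position'],M[:,1:],s['joints'].round(2))
t=snap('top','t12'); sd=snap('side','s12')
for b in blobs(t,(10,85,70),(24,255,255),15,(245,170,335,250)): print('t',b,onz('t12',*b[0],.055))
for b in blobs(sd,(10,90,50),(24,255,255),15,(250,170,350,270)): print('s',b)
E
```

```text
[ 0.35816107  0.43234356 -2.93120353] [ 0.61765681 -0.20797523  0.25301429] [[ 9.97699668e-01  1.05169631e-03]
 [ 6.77809488e-02  9.83728971e-05]
 [ 1.05594546e-03 -9.99999442e-01]] [-0.19  0.51  0.68  1.49 -0.33  1.26  0.6 ]
t ([276.1, 225.3], [13.0, 16.5], 26.6, 166.0) [0.56214595 0.13532475 0.055     ]
t ([299.0, 214.5], [13.0, 12.0], 90.0, 117.5) [0.59743025 0.06151677 0.055     ]
t ([275.5, 195.0], [12.0, 19.0], 90.0, 185.0) [0.66208465 0.13825059 0.055     ]
s ([286.2, 214.6], [21.5, 8.0], 26.6, 126.0)
s ([314.5, 210.0], [24.0, 19.0], 90.0, 323.0)
```

All three potatoes lie in the pan, and the tray is empty (2.9 N). I'll put it back on the mat.

arm_command(deltas=[0,0,0,0,0,-0.04,0,0,0,0,0,0,-0.08,0,0,0,0,0,0,-0.12,0,0,0,0,0,0,-0.16,0,0,0,0,0,0,-0.18,0,0,0,0,0,0,-0.187,0,0,0,0,0,0,-0.191,0,0,0,0,0,0,-0.194,0,0,0,0,0,0,-0.194,0,0,0,0,0,0,-0.194,0])

```text
clock: 25.3
position: [0.618, -0.2078, 0.0599]
ee_rot: [2.143, 2.295, 0.001]
force: [0.5, -0.5, -3.0]
width: 0.146
gripper_force: 55.0
```

arm_command(deltas=[0,0,0,0,0,-0.001,0,0,0,0,0,0,-0.002,0,0,0,0,0,0,-0.002,0])

```text
clock: 25.6
position: [0.618, -0.2079, 0.0592]
ee_rot: [2.143, 2.295, 0.003]
force: [-5.2, 2.1, 13.6]
width: 0.147
gripper_force: 55.0
```

arm_command(deltas=[0,0,0,0,0,0,46,0,0,0,0,0,0,46,0,0,0,0,0,0,46,0,0,0,0,0,0,46,0,0,0,0,0,0.05,46,0,0,0,0,0,0.1,46,0,0,0,0,0,0.14,46,0,0,-0.05,0.005,0.05,0.14,46,0,0,-0.1,0.01,0.1,0.14,46,0,0,-0.15,0.015,0.15,0.14,60,0,0,-0.2,0.02,0.2,0.14,60,0,0,-0.21,0.03,0.25,0.14,60,0,0,-0.21,0.03,0.3,0.14,60,0,0,-0.21,0.03,0.35,0.14,60,0,0,-0.21,0.03,0.4,0.14,60,0,0,-0.21,0.03,0.42,0.14,60,0,0,-0.21,0.03,0.42,0.14,60,0,0,-0.21,0.03,0.42,0.14,60])

```text
clock: 27.4
position: [0.6471, 0.2123, 0.1965]
ee_rot: [2.49, 1.914, -0.001]
force: [-0.3, -1.1, -0.3]
width: 0.656
gripper_force: 0.0
```

```bash
python3 - <<'E'
from h import *
s=sensors.observe(); p=s['position'];M=R.from_rotvec(s['ee_rot']).as_matrix(); print(s['force'],p,M[:,1],s['joints'].round(2))
w=snap('wrist','w13'); t=snap('top','t13')
# tray check by white mask in top
print('tray',blobs(t,(0,0,120),(180,40,255),300,(345,175,420,265)),blobs(cv2.imread('pics/top0.png'),(0,0,120),(180,40,255),300,(345,175,420,265)))
cv2.imwrite('pics/c13.png',np.vstack([w[0:330],cv2.resize(t[165:265,170:430],(640,246))]))
E
```

```text
[-0.27695442 -1.05744181 -0.32526566] [0.64709412 0.21229923 0.19651058] [ 9.66315300e-01 -2.57361110e-01  2.37193964e-05] [-0.83  0.62  0.74  1.49 -0.43  1.2  -0.29]
tray [([410.0, 219.5], [89.0, 18.0], 90.0, 630.0), ([371.0, 219.5], [89.0, 52.0], 90.0, 2953.5)] [([370.0, 227.5], [73.0, 50.0], 90.0, 566.0), ([383.7, 218.6], [69.1, 53.1], 84.5, 3330.0)]
```

View pics/c13.png

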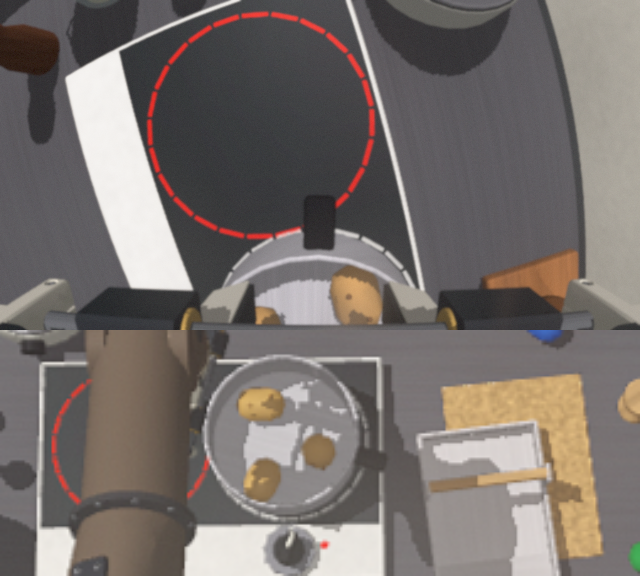

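The tray has been knocked off the mat: the bar now runs from (430,487) to (550,473) in the lower crop, and the mat is at (440-600, 375-555). The pan lug is at (320,222) in the wrist crop. I'll put the tray back first.

```bash
python3 - <<'E'
from h import *
g=lambda u,v,z:onz('t13',170+u/2.4615,165+(v-330)/2.46,z)
a,b=g(430,487,.095),g(551,473,.095); print('bar',a,b,(a+b)/2,np.degrees(np.arctan2(*(a-b)[1::-1]))-90,np.linalg.norm(a-b))
print('mat',g(441,389,.003),g(583,375,.003),g(602,554,.003),'tray rear',g(418,437,.04),g(535,422,.04))
print('lug',onz('w13',320,197,.097,True),onz('w13',320,247,.097,True),onz('w13',304,222,.097,True),onz('w13',336,222,.097,True))
E
```

```text
bar [ 0.54392915 -0.08430222  0.095     ] [ 0.56183637 -0.23982802  0.095     ] [ 0.55288276 -0.16206512  0.095     ] 6.568105538631514 0.15655332336411665
mat [ 0.69338954 -0.10432128  0.003     ] [ 0.71251519 -0.29795074  0.003     ] [ 0.46727437 -0.31716742  0.003     ] tray rear [ 0.61983199 -0.07127759  0.04      ] [ 0.63983155 -0.2269858   0.04      ]
lug [0.65723766 0.24435054 0.097     ] [0.64748083 0.20769558 0.097     ] [0.64101615 0.22936414 0.097     ] [0.66385756 0.22325666 0.097     ]
```

arm_command(deltas=[0,0,0.05,-0.01,-0.05,0,60,0,0,0.1,-0.02,-0.1,0,60,0,0,0.15,-0.04,-0.15,0,60,0,0,0.2,-0.05,-0.2,0,60,0,0,0.24,-0.07,-0.25,0,60,0,0,0.24,-0.09,-0.3,0,60,0,0,0.24,-0.094,-0.35,0,60,0,0,0.24,-0.094,-0.374,0,60,0,0,0.24,-0.094,-0.374,0,60,0,0,0.24,-0.094,-0.374,0,60])

```text
clock: 28.5
position: [0.5523, -0.164, 0.1971]
ee_rot: [2.095, 2.341, 0.0]
force: [0.2, 0.4, 0.8]
width: 0.654
gripper_force: 0.0
```

```bash
python3 - <<'E'
from h import *
s=sensors.observe(); p=s['position'];M=R.from_rotvec(s['ee_rot']).as_matrix(); print(s['force'],p,M[:,1],s['joints'].round(2))
w=snap('wrist','w14')
h=cv2.cvtColor(w,cv2.COLOR_BGR2HSV); m=cv2.inRange(h,(8,60,60),(28,255,255)); 
for v in range(90,300,15):
    xs=np.nonzero(m[v,150:500])[0]+150
    if len(xs): 
        seg=np.split(xs,np.nonzero(np.diff(xs)>3)[0]+1); print(v,[(q[0],q[-1],onz('w14',(q[0]+q[-1])/2,v,.093,True)[:2].round(3).tolist()) for q in seg if len(q)>6])
E
```

```text
[0.24658178 0.36866594 0.76926962] [ 0.55228907 -0.16402114  0.19711712] [9.93856315e-01 1.10677440e-01 3.59254603e-04] [-0.3   0.42  0.7   1.76 -0.31  1.07  0.62]
135 [(np.int64(314), np.int64(333), [0.548, -0.085])]
150 [(np.int64(315), np.int64(332), [0.549, -0.096])]
165 [(np.int64(315), np.int64(332), [0.551, -0.107])]
180 [(np.int64(316), np.int64(332), [0.552, -0.118]), (np.int64(413), np.int64(465), [0.639, -0.107])]
195 [(np.int64(316), np.int64(332), [0.553, -0.129]), (np.int64(412), np.int64(464), [0.64, -0.119])]
210 [(np.int64(316), np.int64(332), [0.555, -0.141]), (np.int64(412), np.int64(463), [0.642, -0.13])]
225 [(np.int64(316), np.int64(332), [0.556, -0.152]), (np.int64(412), np.int64(461), [0.643, -0.142])]
240 [(np.int64(317), np.int64(332), [0.558, -0.164]), (np.int64(410), np.int64(460), [0.644, -0.154])]
255 [(np.int64(317), np.int64(333), [0.559, -0.176]), (np.int64(410), np.int64(458), [0.646, -0.166])]
270 [(np.int64(317), np.int64(333), [0.561, -0.188]), (np.int64(409), np.int64(457), [0.648, -0.179])]
285 [(np.int64(317), np.int64(333), [0.562, -0.2]), (np.int64(408), np.int64(454), [0.649, -0.192])]
```

arm_command(deltas=[0,0,0,0.006,0.002,-0.05,60,0,0,0,0.006,0.002,-0.1,60,0,0,0,0.006,0.002,-0.13,60,0,0,0,0.006,0.002,-0.14,60,0,0,0,0.006,0.002,-0.14,60,0,0,0,0.006,0.002,-0.14,0,0,0,0,0.006,0.002,-0.14,0,0,0,0,0.006,0.002,-0.14,0,0,0,0,0.006,0.002,-0.14,0,0,0,0,0.006,0.002,-0.14,0,0,0,0,0.006,0.002,-0.14,0,0,0,0,0.006,0.002,-0.14,0,0,0,0,0.006,0.002,-0.14,0,0,0,0,0.006,0.002,-0.14,0], force=55)

```text
clock: 29.95
position: [0.559, -0.1597, 0.0569]
ee_rot: [-2.089, -2.346, 0.0]
force: [-2.8, 0.5, 4.3]
width: 0.149
gripper_force: 55.0
```

arm_command(deltas=[0,0,0,0,0,0.03,0,0,0,0,0,0,0.06,0,0,0,0,0.01,-0.01,0.06,0,0,0,-0.01,0.03,-0.025,0.06,0,0,0,-0.02,0.05,-0.04,0.06,0,0,0,-0.02,0.056,-0.046,0.06,0,0,0,-0.02,0.056,-0.046,0.06,0,0,0,-0.02,0.056,-0.046,0.03,0,0,0,-0.02,0.056,-0.046,0.012,0,0,0,-0.02,0.056,-0.046,0.006,0,0,0,-0.02,0.056,-0.046,0.006,0])

```text
clock: 31.05
position: [0.6141, -0.2048, 0.062]
ee_rot: [-2.124, -2.312, 0.001]
force: [0.6, -0.2, -2.9]
width: 0.151
gripper_force: 55.0
```

arm_command(deltas=[0,0,0,0,0,-0.002,0,0,0,0,0,0,-0.003,0,0,0,0,0,0,-0.003,0])

```text
clock: 31.35
position: [0.6156, -0.2058, 0.0605]
ee_rot: [2.125, 2.313, 0.001]
force: [0.0, -0.2, -2.8]
width: 0.148
gripper_force: 55.0
```

arm_command(deltas=[0,0,0,0,0,-0.001,0,0,0,0,0,0,-0.002,0,0,0,0,0,0,-0.002,0,0,0,0,0,0,-0.0025,0,0,0,0,0,0,-0.0025,0])

```text
clock: 31.85
position: [0.6152, -0.2057, 0.0573]
ee_rot: [-2.126, -2.313, 0.0]
force: [-0.0, 0.2, -3.4]
width: 0.146
gripper_force: 55.0
```

arm_command(deltas=[0,0,0,0,0,-0.001,0,0,0,0,0,0,-0.001,0,0,0,0,0,0,-0.0015,0,0,0,0,0,0,-0.0015,0])

```text
clock: 32.25
position: [0.6154, -0.2058, 0.0569]
ee_rot: [2.126, 2.313, 0.001]
force: [-3.9, 2.0, 9.5]
width: 0.147
gripper_force: 55.0
```

arm_command(deltas=[0,0,0,0,0,0,46,0,0,0,0,0,0,46,0,0,0,0,0,0,46,0,0,0,0,0,0,46,0,0,0,0,0,0,46,0,0,0,0,0,0.04,46,0,0,0,0,0,0.08,46,0,0,0,0,0,0.12,46,0,0,0,0,0,0.14,46,0,0,0,0,0,0.14,46])

```text
clock: 33.25
position: [0.6169, -0.2067, 0.1994]
ee_rot: [2.122, 2.309, 0.004]
force: [0.3, -0.9, -0.6]
width: 0.5
gripper_force: 0.0
```

```bash
cat > bar.py <<'E'
from h import *
import sys
n=sys.argv[1]; w=snap('wrist',n); s=sensors.observe(); print(s['position'],s['force'])
h=cv2.cvtColor(w,cv2.COLOR_BGR2HSV); m=cv2.inRange(h,(8,60,60),(28,255,255))
for v in range(60,300,20):
    xs=np.nonzero(m[v])[0]
    if len(xs):
        seg=np.split(xs,np.nonzero(np.diff(xs)>3)[0]+1); print(v,[(int(q[0]),int(q[-1]),onz(n,q[0],v,.003,True)[:2].round(3).tolist(),onz(n,q[-1],v,.003,True)[:2].round(3).tolist(),'B',onz(n,(q[0]+q[-1])/2,v,.093,True)[:2].round(3).tolist()) for q in seg if len(q)>4])
E
python3 bar.py w15
```

```text
[ 0.61596163 -0.20602602  0.1971626 ] [ 0.1595452   0.11380981 -0.04965276]
60 [(510, 615, [0.807, -0.018], [0.968, 0.029], 'B', [0.812, -0.031])]
80 [(508, 606, [0.806, -0.041], [0.952, -0.002], 'B', [0.807, -0.051])]
100 [(507, 603, [0.806, -0.063], [0.948, -0.029], 'B', [0.806, -0.069])]
120 [(232, 408, [0.526, -0.118], [0.699, -0.103], 'B', [0.612, -0.117]), (505, 601, [0.806, -0.085], [0.947, -0.055], 'B', [0.806, -0.087])]
140 [(162, 172, [0.452, -0.139], [0.464, -0.139], 'B', [0.496, -0.137]), (306, 325, [0.601, -0.133], [0.619, -0.132], 'B', [0.61, -0.132]), (504, 599, [0.807, -0.107], [0.947, -0.08], 'B', [0.807, -0.104])]
160 [(163, 172, [0.454, -0.16], [0.465, -0.16], 'B', [0.497, -0.153]), (306, 324, [0.602, -0.153], [0.62, -0.151], 'B', [0.611, -0.147]), (501, 597, [0.807, -0.129], [0.948, -0.105], 'B', [0.807, -0.122])]
180 [(165, 173, [0.457, -0.181], [0.466, -0.181], 'B', [0.498, -0.169]), (307, 324, [0.605, -0.173], [0.621, -0.171], 'B', [0.612, -0.162]), (552, 594, [0.879, -0.14], [0.947, -0.129], 'B', [0.837, -0.134])]
200 [(167, 175, [0.459, -0.202], [0.469, -0.202], 'B', [0.5, -0.184]), (307, 324, [0.606, -0.192], [0.623, -0.191], 'B', [0.614, -0.177])]
220 [(168, 176, [0.46, -0.223], [0.47, -0.223], 'B', [0.501, -0.201]), (307, 324, [0.608, -0.213], [0.625, -0.211], 'B', [0.615, -0.192])]
240 [(171, 178, [0.463, -0.245], [0.472, -0.245], 'B', [0.503, -0.217]), (308, 324, [0.61, -0.233], [0.627, -0.232], 'B', [0.616, -0.208])]
260 [(173, 181, [0.465, -0.268], [0.475, -0.267], 'B', [0.504, -0.234]), (308, 324, [0.612, -0.255], [0.629, -0.254], 'B', [0.618, -0.224])]
280 [(176, 183, [0.468, -0.291], [0.476, -0.29], 'B', [0.506, -0.251]), (308, 324, [0.614, -0.277], [0.631, -0.276], 'B', [0.619, -0.241])]
```

arm_command(deltas=[0,0,-0.05,0.005,0.05,0,46,0,0,-0.1,0.01,0.1,0,46,0,0,-0.15,0.015,0.15,0,60,0,0,-0.2,0.02,0.2,0,60,0,0,-0.22,0.03,0.25,0,60,0,0,-0.22,0.03,0.3,0,60,0,0,-0.22,0.03,0.35,0,60,0,0,-0.22,0.036,0.4,0,60,0,0,-0.22,0.036,0.432,0,60,0,0,-0.22,0.036,0.432,0,60,0,0,-0.22,0.036,0.432,0,60])

```text
clock: 34.4
position: [0.6502, 0.2271, 0.1938]
ee_rot: [-2.49, -1.916, 0.005]
force: [0.7, -0.2, -0.6]
width: 0.653
gripper_force: 0.0
```

```bash
python3 - <<'E'
from h import *
s=sensors.observe(); p=s['position'];M=R.from_rotvec(s['ee_rot']).as_matrix(); print(s['force'],p,M[:,1],s['joints'].round(2))
w=snap('wrist','w16'); t=snap('top','t16')
h=cv2.cvtColor(t,cv2.COLOR_BGR2HSV); m=cv2.inRange(h,(10,70,80),(25,255,255))
for v in range(180,270,8):
    xs=np.nonzero(m[v,340:425])[0]+340; seg=np.split(xs,np.nonzero(np.diff(xs)>2)[0]+1) if len(xs) else []
    print(v,[(int(q[0]),int(q[-1])) for q in seg])
g=w.max(2); print('wrist dark')
for v in range(150,290,10):
    xs=np.nonzero(g[v,260:400]<36)[0]+260; print(v,(xs.min(),xs.max(),len(xs)) if len(xs) else '', int(g[v,260]))
E
```

```text
[ 0.69028696 -0.24030383 -0.61290905] [0.65022577 0.2271393  0.19378952] [ 0.96660904 -0.25624794 -0.0019892 ] [-0.85  0.64  0.76  1.47 -0.46  1.22 -0.29]
180 []
188 [(351, 354), (404, 406), (424, 424)]
196 [(350, 353), (405, 406), (421, 424)]
204 [(351, 354), (395, 405)]
212 [(352, 355), (406, 408)]
220 [(353, 355), (407, 409)]
228 [(354, 356), (408, 410)]
236 [(355, 357), (409, 412)]
244 [(356, 357), (410, 412)]
252 [(357, 358), (408, 414)]
260 [(358, 376)]
268 []
wrist dark
150  62
160  58
170  59
180  59
190  58
200  57
210  59
220  58
230  59
240  59
250  191
260  147
270  134
280  143
```

```bash
python3 - <<'E'
from h import *
w=cv2.imread('pics/w16.png'); g=w.max(2)
print(g[190:260:10,290:350:4])
m=(cv2.GaussianBlur(g,(3,3),0)<48).astype(np.uint8); m[:150]=0;m[275:]=0;m[:,:250]=0;m[:,400:]=0
for c in cv2.findContours(m,cv2.RETR_EXTERNAL,cv2.CHAIN_APPROX_NONE)[0]:
    if cv2.contourArea(c)>100:
        r=cv2.minAreaRect(c); print(r); print([onz('w16',*q,.097,True).round(4) for q in cv2.boxPoints(r)], onz('w16',*r[0],.097,True))
E
```

```text
[[ 60  60  63  63  61  62  62  61  61  59  57  59  65  61  59]
 [ 62  62  62  57  61  62  61  60  61  61  58  62  61  58  66]
 [ 63  62  58  62  60  62  63  61  60  59  62  59  60  65 190]
 [ 56  59  61  61  39  40  43  43  46  44  44  49 220 153  61]
 [ 59  61  61  60  43  44  47  44  45  41  47  44  62  60  63]
 [ 60  62  64  64  42  44  46  47  50  46  49  41  63  62  66]
 [219 177 152 144  54  48  51  49  50  50  51  53 164 176 204]]
((320.5, 233.0), (36.0, 31.0), 90.0)
[array([0.6463, 0.2496, 0.097 ]), array([0.6681, 0.2438, 0.097 ]), array([0.6614, 0.2172, 0.097 ]), array([0.639 , 0.2232, 0.097 ])] [0.6537142  0.23361376 0.097     ]
```

arm_command(deltas=[0,0,0,0.002,0,-0.04,60,0,0,0,0.002,0,-0.08,60,0,0,0,0.002,0,-0.11,60,0,0,0,0.002,0,-0.127,60,0,0,0,0.002,0,-0.127,60,0,0,0,0.002,0,-0.127,10,0,0,0,0.002,0,-0.127,10,0,0,0,0.002,0,-0.127,10,0,0,0,0.002,0,-0.127,10,0,0,0,0.002,0,-0.127,10,0,0,0,0.002,0,-0.127,10,0,0,0,0.002,0,-0.127,10,0,0,0,0.002,0,-0.127,10], force=20)

```text
clock: 35.8
position: [0.6532, 0.2267, 0.0694]
ee_rot: [-2.492, -1.913, -0.001]
force: [-2.9, 0.4, 6.5]
width: 0.261
gripper_force: 20.0
```

```bash
python3 - <<'E'
from h import *
s=sensors.observe(); print(s['position'],s['force'],s['width'],s['gripper_force'])
t=cv2.imread('pics/t12.png'); g=cv2.cvtColor(t,cv2.COLOR_BGR2GRAY)[160:262,235:345]; g=cv2.resize(g,None,fx=4,fy=4,interpolation=cv2.INTER_CUBIC)
C=cv2.HoughCircles(g,cv2.HOUGH_GRADIENT,1,8,param1=120,param2=30,minRadius=108,maxRadius=150)
for c in C[0][:8]: u,v=235+c[0]/4,160+c[1]/4; print((u,v,c[2]/4), onz('t12',u,v,.11)[:2],onz('t12',u,v,.03)[:2], c[2]/4/595.4*(1.952-.11), c[2]/4/595.4*(1.952-.03))
E
```

```text
[0.65322681 0.22665383 0.06938419] [-2.85304606  0.38027979  6.45844676] 0.2608569265388574 19.982610046863556
(np.float32(284.875), np.float32(205.875), np.float32(31.0)) [0.61513559 0.10418587] [0.6308892  0.10895409] 0.09590527 0.100070536
(np.float32(285.625), np.float32(209.125), np.float32(32.925)) [0.60470814 0.10174718] [0.62000883 0.10640948] 0.10186067 0.106284596
(np.float32(282.875), np.float32(206.625), np.float32(30.475)) [0.61274145 0.11047012] [0.62839108 0.1155113 ] 0.09428107 0.0983758
(np.float32(288.375), np.float32(205.125), np.float32(35.975)) [0.61752108 0.09317081] [0.63337831 0.09746059] 0.11129651 0.11613024
(np.float32(287.125), np.float32(207.375), np.float32(33.225)) [0.61030852 0.09706204] [0.62585247 0.10152084] 0.10278879 0.10725302
(np.float32(283.125), np.float32(208.625), np.float32(32.4)) [0.60632628 0.10963196] [0.62169726 0.11463673] 0.10023648 0.104589865
(np.float32(288.375), np.float32(210.375), np.float32(31.575)) [0.60068693 0.09306208] [0.61581296 0.09734713] 0.09768416 0.10192669
(np.float32(289.625), np.float32(208.625), np.float32(35.7)) [0.60628505 0.08916179] [0.62165424 0.09327743] 0.11044575 0.115242526
```

arm_command(deltas=[0,0,0,0,0.005,0.001,10,0,0,0,0,0.015,0.001,10,0,0,0,0,0.03,0.001,10,0,0,0,0,0.045,0.001,10,0,0,0,0,0.06,0.001,10,0,0,0,0,0.075,0.001,10,0,0,0,0,0.09,0.001,10,0,0,0,0,0.105,0.001,10,0,0,0,0,0.12,0.001,10,0,0,0,0,0.135,0.001,10,0,0,0,0,0.15,0.001,10,0,0,0,0,0.165,0.001,10,0,0,0,0,0.18,0.001,10,0,0,0,0,0.19,0.001,10,0,0,0,0,0.19,0.001,10])

```text
clock: 37.3
position: [0.6527, 0.4197, 0.0697]
ee_rot: [-2.488, -1.916, -0.002]
force: [0.5, 3.3, -4.0]
width: 0.257
gripper_force: 20.0
```

```bash
python3 - <<'E'
from h import *
s=sensors.observe(); print(s['position'],s['force'],s['width'],s['gripper_force'],s['joints'].round(2),s['ft_torque'])
M=R.from_rotvec(s['ee_rot']).as_matrix(); print(M[:,1:])
t=snap('top','t17'); sd=snap('side','s17')
h=cv2.cvtColor(t,cv2.COLOR_BGR2HSV); m=cv2.inRange(h,(0,0,150),(180,60,255))
print('rim rows/cols')
for v in range(190,245,6):
    xs=np.nonzero(h[v,180:300,2]>85)[0]+180; print(v,xs.min() if len(xs) else '', xs.max() if len(xs) else '', h[v,186:300:3,2].tolist())
E
```

```text
[0.65274869 0.41972679 0.06972055] [ 0.47821065  3.27735413 -3.9919717 ] 0.2570070233845853 19.963805079460144 [-0.98  0.89  0.69  1.32 -0.58  1.13 -0.5 ] [ 0.43352747  0.01866859 -0.00102658]
[[ 9.66859632e-01  3.17041282e-04]
 [-2.55308436e-01  2.10978953e-03]
 [-2.32113176e-04 -9.99997724e-01]]
rim rows/cols
190 184 287 [71, 71, 82, 71, 114, 115, 114, 136, 152, 174, 136, 125, 179, 130, 137, 133, 193, 208, 206, 207, 209, 152, 80, 67, 64, 83, 150, 85, 84, 85, 85, 83, 85, 86, 83, 83, 85, 83]
196 180 299 [118, 92, 66, 116, 113, 118, 134, 131, 139, 143, 146, 144, 146, 128, 136, 132, 212, 210, 207, 207, 209, 208, 191, 68, 113, 63, 66, 88, 86, 86, 87, 85, 87, 87, 85, 86, 85, 85]
202 180 299 [62, 65, 128, 110, 111, 137, 135, 136, 136, 135, 134, 136, 136, 135, 137, 135, 137, 137, 136, 204, 210, 208, 210, 114, 73, 69, 68, 69, 88, 87, 88, 87, 86, 86, 86, 87, 85, 85]
208 181 299 [88, 92, 162, 111, 131, 135, 135, 136, 136, 136, 134, 133, 136, 136, 135, 135, 132, 137, 137, 133, 140, 138, 136, 119, 72, 71, 71, 72, 71, 72, 70, 69, 89, 89, 88, 88, 87, 89]
214 181 299 [200, 90, 185, 112, 126, 135, 
[... 363 characters left out ...]
78, 126, 137, 136, 216, 230, 204, 172, 132, 138, 140, 139, 135, 158, 135, 138, 126, 116, 81, 78, 81, 82, 78, 78, 77, 76, 74, 77, 76, 76, 76, 94, 92, 92]
232 183 299 [163, 97, 96, 97, 172, 79, 73, 154, 174, 162, 148, 132, 142, 139, 140, 133, 183, 138, 117, 118, 147, 81, 81, 81, 79, 77, 144, 77, 78, 77, 78, 78, 76, 77, 79, 77, 95, 92]
238 187 298 [73, 98, 99, 98, 98, 99, 134, 236, 100, 101, 104, 104, 121, 122, 123, 124, 94, 136, 117, 82, 83, 81, 83, 83, 82, 81, 79, 80, 89, 129, 76, 81, 79, 78, 80, 79, 92, 88]
244 180 299 [83, 91, 90, 89, 89, 92, 93, 94, 93, 92, 90, 97, 90, 92, 91, 130, 129, 129, 128, 129, 129, 167, 161, 114, 115, 114, 112, 111, 135, 135, 134, 134, 125, 106, 109, 152, 232, 228]
```

arm_command(deltas=[0,0,0,0,0,-0.002,10,0,0,0,0,0.006,-0.002,10,0,0,0,0,0.012,-0.002,10,0,0,0,0,0.013,-0.002,10,0,0,0,0,0.013,-0.002,10])

```text
clock: 37.9
position: [0.6548, 0.4277, 0.0694]
ee_rot: [2.492, 1.91, 0.002]
force: [-0.0, -3.1, 5.8]
width: 0.26
gripper_force: 20.0
```

arm_command(deltas=[0,0,0,0,0,0,60,0,0,0,0,0,0,60,0,0,0,0,0,0,60,0,0,0,0,0,0,60,0,0,0,0,0,0,60,0,0,0,0,0,0.03,60,0,0,0,0,0,0.07,60,0,0,0,0,0,0.11,60,0,0,0,-0.02,-0.03,0.15,60,0,0,0,-0.04,-0.06,0.19,60,0,0,0,-0.05,-0.09,0.23,60,0,0,0,-0.05,-0.1,0.26,60,0,0,0,-0.05,-0.1,0.26,60,0,0,0,-0.05,-0.1,0.26,60])

```text
clock: 39.3
position: [0.6037, 0.3291, 0.3291]
ee_rot: [-2.492, -1.912, -0.004]
force: [-0.7, 1.0, -1.3]
width: 0.657
gripper_force: 0.0
```

```bash
python3 - <<'E'
from h import *
from scipy.optimize import least_squares
s=sensors.observe(); print(s['position'],s['force'])
w=snap('wrist','w18'); h=cv2.cvtColor(w,cv2.COLOR_BGR2HSV)
def fitc(P):
    A=np.c_[2*P,np.ones(len(P))]; q=np.linalg.lstsq(A,(P**2).sum(1),rcond=None)[0]; return q[:2],np.sqrt(q[2]+q[:2]@q[:2])
def rob(P,r0,c0):
    r=least_squares(lambda c:np.hypot(*(P-c[:2]).T)-c[2],[*c0,r0],loss='soft_l1',f_scale=.0015); return r.x,np.median(abs(r.fun))
m=(cv2.inRange(h,(0,110,60),(7,255,255))|cv2.inRange(h,(173,110,60),(180,255,255)))
ys,xs=np.nonzero(m); P=np.array([onz('w18',x,y,.03,True)[:2] for x,y in zip(xs,ys)])
k=abs(np.hypot(*(P-[.615,.312]).T)-.103)<.012; print('red',k.sum(),rob(P[k],.104,[.615,.312]) if k.sum()>20 else '')
# edges for rim: radial search outwards at z=.11 around c, profile gradient
e=cv2.Canny(cv2.cvtColor(w,cv2.COLOR_BGR2GRAY),60,150); ys,xs=np.nonzero(e[:300])
for z,r0,c0 in((.11,.100,[.615,.312]),(.11,.096,[.615,.312])):
    Q=np.array([onz('w18',x,y,z,True)[:2] for x,y in zip(xs,ys)])
    c=np.array(c0)
    best=max(((lambda d:(np.sum(abs(np.hypot(*(Q-d).T)-r0)<.0013),d))(np.array([x,y])) for x in np.arange(.595,.636,.001) for y in np.arange(.292,.333,.001)),key=lambda a:a[0]); print(z,r0,best)
cv2.imwrite('pics/w18e.png',e)
E
```

```text
[0.60367169 0.32910886 0.32905155] [-0.69120591  1.04733994 -1.32338133]
red 597 (array([0.61735928, 0.31138992, 0.10730507]), np.float64(0.0014175515523010551))
0.11 0.1 (np.int64(495), array([0.623, 0.31 ]))
0.11 0.096 (np.int64(471), array([0.623, 0.31 ]))
```

```bash
python3 - <<'E'
from h import *
w=cv2.imread('pics/w18.png'); h=cv2.cvtColor(w,cv2.COLOR_BGR2HSV)
m=(cv2.inRange(h,(0,110,60),(7,255,255))|cv2.inRange(h,(173,110,60),(180,255,255)))
ys,xs=np.nonzero(m); P=np.array([onz('w18',x,y,.03,True)[:2] for x,y in zip(xs,ys)])
k=abs(np.hypot(*(P-[.615,.312]).T)-.104)<.014; P=P[k]
for c in([.615,.312],[.617,.311],[.623,.31]):
    d=P-c; a=np.degrees(np.arctan2(d[:,1],d[:,0])); r=np.hypot(*d.T)
    print(c,[(t,int(((a//30)*30==t).sum()),round(float(np.median(r[(a//30)*30==t])),4)) for t in range(-180,180,30) if ((a//30)*30==t).sum()>3])
from scipy.optimize import least_squares
print(least_squares(lambda c:np.hypot(*(P-c).T)-.1025,[.615,.312],loss='soft_l1',f_scale=.001).x)
# ring from earlier w13 unobstructed
w=cv2.imread('pics/w13.png'); h=cv2.cvtColor(w,cv2.COLOR_BGR2HSV)
m=(cv2.inRange(h,(0,110,60),(7,255,255))|cv2.inRange(h,(173,110,60),(180,255,255))); m[260:]=0; m[:,:140]=0; m[:,385:]=0
ys,xs=np.nonzero(m); P=np.array([onz('w13',x,y,.03,True)[:2] for x,y in zip(xs,ys)])
A=np.c_[2*P,np.ones(len(P))]; q=np.linalg.lstsq(A,(P**2).sum(1),rcond=None)[0]; print('w13',q[:2],np.sqrt(q[2]+q[:2]@q[:2]),len(P))
E
```

```text
[0.615, 0.312] [(30, 32, 0.1085), (60, 115, 0.1069), (90, 216, 0.1063), (120, 196, 0.1051), (150, 38, 0.1053)]
[0.617, 0.311] [(30, 27, 0.1082), (60, 112, 0.1076), (90, 219, 0.1078), (120, 200, 0.1072), (150, 39, 0.1075)]
[0.623, 0.31] [(30, 12, 0.106), (60, 102, 0.107), (90, 224, 0.11), (120, 212, 0.112), (150, 47, 0.1134)]
[0.61558393 0.31642135]
w13 [0.61619416 0.31453738] 0.10423395910645483 3732
```

arm_command(deltas=[0,0,0,0.03,0.05,-0.03,60,0,0,0,0.051,0.099,-0.06,60,0,0,0,0.051,0.099,-0.11,60,0,0,0,0.051,0.099,-0.16,60,0,0,0,0.051,0.099,-0.2,60,0,0,0,0.051,0.099,-0.24,60,0,0,0,0.051,0.099,-0.26,60,0,0,0,0.051,0.099,-0.26,60,0,0,0,0.051,0.099,-0.26,10,0,0,0,0.051,0.099,-0.26,10,0,0,0,0.051,0.099,-0.26,10,0,0,0,0.051,0.099,-0.26,10,0,0,0,0.051,0.099,-0.26,10,0,0,0,0.051,0.099,-0.26,10,0,0,0,0.051,0.099,-0.26,10,0,0,0,0.051,0.099,-0.26,10])

```text
clock: 40.95
position: [0.6546, 0.4285, 0.0687]
ee_rot: [2.492, 1.913, 0.002]
force: [-1.0, 0.3, 6.5]
width: 0.257
gripper_force: 20.0
```

arm_command(deltas=[0,0,0,-0.003,0.002,0,10,0,0,0,-0.006,0.004,0,10,0,0,0,-0.007,0.004,0,10,0,0,0,-0.007,0.004,0,10])

```text
clock: 41.35
position: [0.6482, 0.4322, 0.0687]
ee_rot: [2.49, 1.913, 0.003]
force: [4.4, -1.0, 5.6]
width: 0.259
gripper_force: 20.2
```

arm_command(deltas=[0,0,0,0,0,0,60,0,0,0,0,0,0,60,0,0,0,0,0,0,60,0,0,0,0,0,0,60,0,0,0,0,0,0,60,0,0,0,0,0,0.03,60,0,0,0,0,0,0.07,60,0,0,0,0,0,0.11,60,0,0,0,-0.02,-0.03,0.15,60,0,0,0,-0.04,-0.06,0.19,60,0,0,0,-0.04,-0.09,0.23,60,0,0,0,-0.04,-0.1,0.26,60,0,0,0,-0.04,-0.1,0.26,60,0,0,0,-0.04,-0.1,0.26,60])

```text
clock: 42.75
position: [0.6076, 0.3321, 0.3288]
ee_rot: [-2.492, -1.912, -0.003]
force: [-0.4, 0.5, 0.2]
width: 0.651
gripper_force: 0.0
```

```bash
cat > pan.py <<'E'
from h import *
import sys
n,top=sys.argv[1],len(sys.argv)>2
s=sensors.observe(); print(s['position'],s['force'],s['joints'].round(2))
w=snap('top' if top else 'wrist',n); F=not top
if top: w=w.copy()
e=cv2.Canny(cv2.cvtColor(w,cv2.COLOR_BGR2GRAY),60,150); ys,xs=np.nonzero(e[:300] if F else e)
if top: k=(xs>180)&(xs<290)&(ys>165)&(ys<255); xs,ys=xs[k],ys[k]
Q=np.array([onz(n,x,y,.11,F)[:2] for x,y in zip(xs,ys)])
tol=.0013 if F else .0022
for r0 in(.1,.096,.098):
    print(r0,max(((lambda d:(int(np.sum(abs(np.hypot(*(Q-d).T)-r0)<tol)),d))(np.array([x,y])) for x in np.arange(.59,.641,.001) for y in np.arange(.287,.338,.001)),key=lambda a:a[0]))
E
python3 pan.py w19
```

```text
[0.60755103 0.33211992 0.32879435] [-0.35936587  0.46839593  0.19976419] [-1.02  0.58  0.82  1.25 -0.41  1.48 -0.51]
0.1 (422, array([0.619, 0.313]))
0.096 (463, array([0.62 , 0.313]))
0.098 (430, array([0.622, 0.313]))
```

arm_command(deltas=[0,0,0.09,-0.02,-0.03,0,60,0,0,0.18,-0.04,-0.06,0,60,0,0,0.27,-0.06,-0.09,0,60,0,0,0.36,-0.08,-0.12,0,60,0,0,0.45,-0.1,-0.15,0,60,0,0,0.54,-0.12,-0.18,0,60,0,0,0.63,-0.14,-0.21,-0.03,60,0,0,0.72,-0.15,-0.23,-0.06,60,0,0,0.81,-0.15,-0.23,-0.08,60,0,0,0.9,-0.15,-0.23,-0.08,60,0,0,1,-0.15,-0.23,-0.08,60,0,0,1,-0.15,-0.23,-0.08,60,0,0,1,-0.15,-0.23,-0.08,60])

```text
clock: 44.1
position: [0.4568, 0.1027, 0.2471]
ee_rot: [-0.414, -3.113, 0.002]
force: [-0.9, 0.2, 0.0]
width: 0.652
gripper_force: 0.0
```

```bash
python3 pan.py t20 top; python3 - <<'E'
from h import *
s=sensors.observe(); M=R.from_rotvec(s['ee_rot']).as_matrix(); print(M[:,1])
w=snap('wrist','w20'); h=cv2.cvtColor(w,cv2.COLOR_BGR2HSV)
print('red',[(b[0],b[3],onz('w20',*b[0],.03,True).round(4)) for b in blobs(w,(0,120,80),(8,255,255),8,(0,0,640,300))])
# black grip: dark pixels around projected knob
def pw(P):
    c=np.load('pics/w20.npz'); q=cv2.Rodrigues(c['r'])[0]@np.array(P)+c['t'].ravel(); r=np.hypot(q[0],q[1]); th=np.arctan2(r,q[2])*371.6/r; return 318.5+th*q[0],243.3+th*q[1]
k=onz('top0',180+260/2.4,165+215/2.4,.06); print('knob~',k,pw(k))
u,v=map(int,pw(k)); g=w.max(2); np.set_printoptions(linewidth=250); print(u,v); print(g[max(v-45,0):v+46:5,u-60:u+61:5])
E
```

```text
[0.45679762 0.10271886 0.2470627 ] [-0.89454416  0.2484589   0.00325015] [-0.87  0.15  0.62  1.93 -0.1   1.09  1.1 ]
0.1 (179, array([0.618, 0.311]))
0.096 (144, array([0.617, 0.306]))
0.098 (138, array([0.615, 0.307]))
[ 2.61453939e-01  9.65215580e-01 -8.49575946e-04]
red [([441.1, 281.6], 74.5, array([0.5745, 0.2192, 0.03  ])), ([453.8, 252.9], 41.0, array([0.5439, 0.2398, 0.03  ])), ([282.0, 241.5], 47.0, array([0.4803, 0.0565, 0.03  ])), ([468.8, 234.8], 25.5, array([0.5276, 0.2613, 0.03  ])), ([486.1, 220.6], 10.5, array([0.5167, 0.2854, 0.03  ])), ([506.1, 211.5], 47.5, array([0.5125, 0.3129, 0.03  ])), ([543.8, 215.2], 149.0, array([0.5298, 0.3658, 0.03  ]))]
knob~ [0.46646787 0.09494531 0.06      ] (np.float64(312.421894909542), np.float64(226.87869342083457))
312 226
[[ 93  96  93  94  94  97  98  96  97  97  95  98  73  68  69  82 109 135 175 213 231 237 239 238 238]
 [ 98  96  95  98  97  96  93  97  81  74  73  70  96 123 158 198 223 234 237 237 237 238 238 238 238]
 [ 99  98  98  94  90  82  70  68  84 110 139 139 183 206 232 231 234 237 237 238 239 237 237 239 239]
 [ 9
[... 944 characters left out ...]
 237 237 224 141  89  87  69  61  79 235  62  61 116 136 159 234 235 235 233 214]
 [238 238 237 236 236 235 236 236 235 140 131 125 112  96 225  72 128 136 138 231 224 164  98  81  81]
 [236 237 236 237 237 235 234 235 234 233 213 135 114 110 198 101 135 117 101  77  76  76  79  79  81]
 [234 236 235 234 236 236 234 234 233 232 234 233 199 146 105 136  73 113 134 184 198 195 196 158 181]
 [237 234 235 234 234 234 233 232 232 218 164  92  72  79 155 198 154 129  82  73  75  76  76  76  83]
 [236 234 233 235 236 227 180 101  76  70  75  73 173 180  76  73  59  67  69  72  70  75  74  72  76]
 [235 229 198 125  79  74  71  72  74  72 148 199  98  69  71  69  66  72  66  70  71  70  71  76  74]]
```

```bash
python3 - <<'E'
from h import *
w=cv2.imread('pics/w20.png'); g=w.max(2); f=lambda u,v,z:onz('w20',u,v,z,True)
print('disc centre',f(320,224,.044),[f(*q,.044)[:2].round(4) for q in((287,226),(352,226),(320,194),(320,253))])
np.set_printoptions(linewidth=250); print(g[226:262:2,300:346:2])
ys,xs=np.nonzero((g[230:256,312:332]>140)); print(len(xs)); P=np.array([f(x+312,y+230,.082)[:2] for x,y in zip(xs,ys)]); print(P.mean(0),P.min(0),P.max(0))
c=P.mean(0); U,S,V=np.linalg.svd(P-c); print('dir',V[0],np.degrees(np.arctan2(V[0][1],V[0][0])),S)
E
```

```text
disc centre [0.46923287 0.10199742 0.044     ] [array([0.4623, 0.0687]), array([0.4799, 0.1333]), array([0.4392, 0.1101]), array([0.4993, 0.0939])]
[[ 80  64  61  59  57  57  60  62  59  64  64  63  61  66  66  66  66  64  69  66  71 116 137]
 [ 83  65  60  58  61  59  61  56  61  63  61  66  67  66  64  65  63  67  65  63  70 116 138]
 [ 84  64  60  60  57  58  61  61  63  62  64  64  65  67  65  63  68  66  64  70  74 120 139]
 [ 82  67  61  61  61  61  60  61  61  63  65  62  66  65  66  64  67  68  66  66  78 122 140]
 [ 87  74  63  60  58  58  60  60  65  62  66  65  66  63  65  66  68  61  66  66  88 130 137]
 [ 87  83  64  60  61  60  59  60  60  74 134 144  95  63  61  67  60  64  64  71 105 136 139]
 [ 86  86  74  60  58  60  61  63  64 106 223 232 144  66  62  65  63  64  68  95 130 136 138]
 [ 90  85  80  64  60  56  61  58  62 126 232 235 135  64  65  67  60  68  83 119 135 136 137]
 [ 86  87  86  82  70  58  59  58  60 135 235 236 131  64  63  68  71  84 112 132 134 138 138]
 [ 92 104  96  86  86  77  75  58  65 146 239 234 121  63  66  78  99 122 133 136 138 136 146]
 [
[... 208 characters left out ...]
3 133 117  67  67 171 240 204  90  68 116 136 133 136 132 127 121 122 125]
 [233 228 195 159 146 135 115  71  75 185 241 194  80  80 143 134 133 123 109  83  83  83  75]
 [234 234 233 225 207 137 131 113  97 180 229 179  75 107 160 120 100  87  78  75  77  77  77]
 [234 234 233 234 228 193 199 207 173 128 131 105  79 119 134  87  73  83 102 125 149 134  99]
 [233 233 233 227 221 195 172 148 113  79  75  74  77 100 108 120 142 173 188 203 202 161 101]
 [224 209 185 154 123  98  83  78  74  71  80 117 139 166 181 189 180 191 183 168 141 107  74]]
119
[0.48199657 0.09928201] [0.47201183 0.08904992] [0.49163437 0.10527433]
dir [ 0.96540811 -0.26074353] -15.114185025195214 [0.06137682 0.02953277]
```

```bash
python3 - <<'E'
from h import *
f=lambda u,v,z:onz('w20',u,v,z,True)[:2]
a,b=f(321.8,239,.082),f(320.3,253,.082); d=b-a; print(a,b,np.degrees(np.arctan2(d[1],d[0])))
for c in([.4692,.102],[.4717,.1027]):
    d=b-c; print(np.degrees(np.arctan2(d[1],d[0])),np.linalg.norm(d))
E
```

```text
[0.47499694 0.10203079] [0.48781968 0.09711873] -20.960519705716635
-14.689884981196524 0.019248881338225762
-19.097868360069096 0.01705856937021534
```

arm_command(deltas=[0,0,-0.02,0.013,0,-0.04,40,0,0,-0.02,0.013,0,-0.08,40,0,0,-0.02,0.013,0,-0.12,40,0,0,-0.02,0.013,0,-0.15,40,0,0,-0.02,0.013,0,-0.18,40,0,0,-0.02,0.013,0,-0.195,40,0,0,-0.02,0.013,0,-0.199,40,0,0,-0.02,0.013,0,-0.199,40,0,0,-0.02,0.013,0,-0.199,40])

```text
clock: 45.1
position: [0.4709, 0.1025, 0.0496]
ee_rot: [0.459, 3.107, 0.001]
force: [0.3, 0.4, -0.0]
width: 0.438
gripper_force: 0.0
```

No contact on the way down. I'll close gently.

arm_command(deltas=[0,0,0,0,0,0,5,0,0,0,0,0,0,5,0,0,0,0,0,0,5,0,0,0,0,0,0,5,0,0,0,0,0,0,5,0,0,0,0,0,0,5,0,0,0,0,0,0,5], force=10)

```text
clock: 45.8
position: [0.4704, 0.1018, 0.0491]
ee_rot: [0.459, 3.108, -0.0]
force: [-0.9, -4.0, 6.0]
width: 0.151
gripper_force: 9.9
```

```bash
python3 - <<'E'
from h import *
s=sensors.observe(); M=R.from_rotvec(s['ee_rot']).as_matrix(); print(s['position'],s['width']*91.8,s['gripper_force'],s['force'],np.degrees(np.arctan2(M[1,1],M[0,1])),s['joints'].round(2))
E
```

```text
[0.47038817 0.10184212 0.0491095 ] 13.859022862933621 9.927242696285248 [-0.91384125 -4.04468002  6.04137535] 73.19583694545082 [-0.7   0.46  0.5   2.13 -0.37  0.63  1.33]
```

arm_command(deltas=[0,0,-0.03,0,-0.001,0,5,0,0,-0.1,0,-0.001,0,5,0,0,-0.17,0,-0.001,0,5,0,0,-0.24,0,-0.001,0,5,0,0,-0.31,0,-0.001,0,5,0,0,-0.38,0,-0.001,0,5,0,0,-0.45,0,-0.001,0,5,0,0,-0.52,0,-0.001,0,5,0,0,-0.59,0,-0.001,0,5,0,0,-0.66,0,-0.001,0,5,0,0,-0.697,0,-0.001,0,5,0,0,-0.697,0,-0.001,0,5,0,0,-0.697,0,-0.001,0,5])

```text
clock: 47.1
position: [0.4708, 0.1021, 0.0491]
ee_rot: [2.008, 2.416, 0.002]
force: [-0.4, 1.4, 5.0]
width: 0.155
gripper_force: 10.0
```

```bash
python3 - <<'E'
from h import *
s=sensors.observe(); M=R.from_rotvec(s['ee_rot']).as_matrix(); print(s['position'],s['width']*91.8,s['gripper_force'],s['force'],np.degrees(np.arctan2(M[1,1],M[0,1])),s['joints'].round(2))
E
```

```text
[0.47082441 0.10205139 0.04914949] 14.22082764464363 9.98823344707489 [-0.36323501  1.3625381   4.96548367] 10.527691946524904 [-0.91  0.54  0.82  2.14 -0.62  0.71  0.51]
```

arm_command(deltas=[0,0,0,0,0,0,40,0,0,0,0,0,0,40,0,0,0,0,0,0,40,0,0,0,0,0,0,40,0,0,0,0,0,0,40,0,0,0,0,0,0.04,40,0,0,0,0,0,0.08,40,0,0,0,0,0,0.13,40,0,0,0,0,0,0.18,40,0,0,0,0,-0.03,0.2,40,0,0,0,0,-0.03,0.2,40,0,0,0,0,-0.03,0.2,40])

```text
clock: 48.3
position: [0.4702, 0.0712, 0.2491]
ee_rot: [-2.01, -2.414, -0.003]
force: [1.0, 0.3, -0.0]
width: 0.432
gripper_force: 0.0
```

```bash
python3 - <<'E'
from h import *
w=snap('wrist','w21'); g=w.max(2)
def pw(P):
    c=np.load('pics/w21.npz'); q=cv2.Rodrigues(c['r'])[0]@np.array(P)+c['t'].ravel(); r=np.hypot(q[0],q[1]); th=np.arctan2(r,q[2])*371.6/r; return np.array([318.5+th*q[0],243.3+th*q[1]])
A=[.4708,.102,.082]; c=pw(A); print('axis px',c)
print('red',[(b[0],b[3],onz('w21',*b[0],.03,True).round(4)) for b in blobs(w,(0,120,80),(8,255,255),8,(int(c[0])-90,int(c[1])-90,int(c[0])+90,int(c[1])+90))])
pts=[]
for y in range(int(c[1])-40,int(c[1])+40):
    for x in range(int(c[0])-40,int(c[0])+40):
        p=onz('w21',x,y,.082,True)[:2]-A[:2]; r=np.hypot(*p)
        if r<.024: pts.append((np.degrees(np.arctan2(p[1],p[0])),r,g[y,x]))
P=np.array(pts)
for t in range(-180,180,12):
    k=(P[:,0]>=t)&(P[:,0]<t+12)&(P[:,1]>.008)&(P[:,1]<.021); print(t,P[k,2].mean().round(),end='; ')
k=(P[:,2]>170)&(P[:,1]>.006)&(P[:,1]<.021)&(abs(P[:,0]+79)<35); print('\nline angle',np.median(P[k,0]),k.sum())
t=snap('top','t21'); tt=cv2.imread('pics/t13.png'); print([cv2.absdiff(t,tt)[170:262,345:520].mean()])
h=cv2.cvtColor(t,cv2.COLOR_BGR2HSV); m=cv2.inRange(h,(10,70,80),(25,255,255))
for v in range(188,262,12):
    xs=np.nonzero(m[v,340:425])[0]+340; seg=np.split(xs,np.nonzero(np.diff(xs)>2)[0]+1) if len(xs) else []
    print(v,[(int(q[0]),int(q[-1])) for q in seg])
E
```

```text
axis px [324.01109424 189.39071062]
red [([324.0, 226.5], 44.0, array([0.4803, 0.056 , 0.03  ]))]
-180 77.0; -168 78.0; -156 83.0; -144 88.0; -132 79.0; -120 77.0; -108 76.0; -96 107.0; -84 212.0; -72 147.0; -60 96.0; -48 102.0; -36 100.0; -24 93.0; -12 91.0; 0 105.0; 12 81.0; 24 73.0; 36 69.0; 48 68.0; 60 67.0; 72 67.0; 84 68.0; 96 67.0; 108 64.0; 120 62.0; 132 63.0; 144 64.0; 156 67.0; 168 70.0; 
line angle -75.26951377088328 69
[np.float64(13.910351966873707)]
188 [(351, 354), (404, 406), (424, 424)]
200 [(351, 353), (405, 407), (423, 424)]
212 [(352, 355), (406, 408)]
224 [(353, 356), (408, 410)]
236 [(355, 357), (409, 412)]
248 [(356, 358), (411, 413)]
260 [(358, 376)]
```

```bash
python3 -c "
from h import *
t=cv2.imread('pics/t21.png')
for b in blobs(t,(10,85,70),(24,255,255),15,(180,170,262,250)): print(b,onz('t21',*b[0],.055))
print(arm.sign_off())"
```

```text
([213.8, 225.4], [12.5, 17.0], 26.6, 176.0) [0.5622125 0.33652   0.055    ]
([236.5, 213.0], [12.0, 13.0], 90.0, 122.0) [0.60277214 0.26402614 0.055     ]
([213.0, 195.0], [12.0, 18.0], 90.0, 186.0) [0.66250417 0.34176722 0.055     ]
the job is handed in; nothing more can be done
None
```

The job is handed in: all three potatoes (two strays and the one already in the tray) are in the pan, the pan is within about 4 mm of the red ring's centre, the inner knob is within about 3° of the red dot, and the empty tray is flat on its mat after I had to set it back there a second time. One doubt: near the end of the slide the gripper pulled up on the pan's lug with about 4 N, close to my 4.7 N estimate of what would start to tilt it; I saw no sign that it did.

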